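# Magnet sweep of a bowl of chocolates

## Robot

A 6-joint arm with a two-finger parallel gripper is mounted at the origin on the work surface. World frame = base frame: x ahead of the robot, y to its left, z up, the work surface at z = 0. Lengths are in m, angles in rad, forces in N, time in s.
With the tool pointing down it reaches from about 0.325 to 0.85 m from the base axis. Payload 15.5 kg.
Tool frame: the origin (TCP) lies at the very end of the fingers, on their centre line; the grasp point (between the pads) lies manip.grip_point_offset behind it (manip.grip_point_offset is the distance from the TCP to the grasp point, in m); z points along the fingers, y is the line along which they close (so a half turn about z gives the same grasp; the last joint's range is limited). The gripper opens to 91 mm and grips with 3 to 60 N. Pads are 32 mm wide; open, the fingers measure 118 mm over their backs; the gripper's body (76 mm by 178 mm) begins 60 mm behind the grasp point.
Start: joints at [-1.224, 0.494, 1.345, -0, 1.302, -0.096], TCP at [0.268, -0.565, 0.214] pointing down, gripper open.
Joint ranges: [-2.91, 2.91], [-0.82, 2.16], [0.22, 2.67], [-1.22, 4.37], [0.12, 2.79], [-3.08, 3.08]. Speed limits (rad/s): [1.89, 1.89, 2.57, 3.01, 3.01, 3.01].

## Interface

Orientations are given as a unit quaternion [w, x, y, z].
In Python, from rig import manip gives the robot as it stands. The module is installed in compiled form; this text tells all that it offers.
- The arm moves only by the tool play_rows, never from a script. Its argument "deltas" is a list that holds one entry, the list of rows, each a list of 7 numbers: the shift along the world's x, y, z scaled (see below), then the turn, a rotation vector about the world's x, y, z scaled (see below), then the finger opening in mm, from 0 to 91.2. In form: [[[x, y, z, wx, wy, wz, grip], ...]]. A call has exactly 10 rows; each row shifts and turns the commanded pose from where the row before left it; what a row does not reach is not made up. The controller multiplies each number of a shift by 0.04 m and each number of a turn by 0.1 rad. A row lasts 1/10 s, in which the tool goes at most 50 mm and 8.59 degrees, less where a joint would pass 70% of its speed; a pose out of reach is approached as far as the arm can. A call with a number of a shift or a turn outside -1 to 1 is refused whole. A call with a gripper value outside its range is refused whole. The fingers move at their own pace and stop on an object; "force" is the grip in N (left out, the last holds). Time passes only in rows, so rows that do not move let the fingers close, or fill a call up. It gives the time, the measured TCP pose, the force, the opening and the grip force at its end, in the units of the state.
- manip.get_state(): the state, without advancing time (a new reading comes with each control period).
- manip.snapshot(name): name is "side" or "top"; returns the picture (384x512x3 uint8, red, green, blue); there is no depth.
- manip.camera_params(name): a dict with "K" (3x3 intrinsics, pixels), "k1" (the pictures are not rectified: a ray, as slopes to the right and down, at radius r is drawn at 1 + k1 r^2 times it, then the intrinsics apply), "position" and "attitude" of the camera in the world. Camera axes: x right, y down, z forward; pixel columns grow to the right and rows downward; lengths in m; the calibration is good to about 2 mm. A picture is of the moment at which its call begins. camera_params takes no time and is no camera call.
- manip.job_done(): hands the job in; it is judged then, once.
The state is a dict: "time": time; "q": joint angles; "dq": joint speeds; "tau": joint torques, N m; "ee_pos": TCP position; "tool_rot": TCP orientation; "contact_force": force on the tool from outside, world axes, zero at the start; "moment": the same for the moment, N m; "gripper_width": finger opening in m; "gripper_force": force on a finger pad.
Only numpy, scipy, OpenCV 4.12 (cv2) and the standard library are available. Lean on these libraries where they do the work, as an engineer would, in place of code of your own. Each camera call takes 0.05 s, during which the arm holds its last target. There are 200 camera calls.

## Task

Check the bowl of chocolate balls for stray metal: draw the magnet wand upright out of its blue holder and stir with it in the bowl until every ball has clearly moved from where it lay, without spilling any. Then carry the wand over the top of the tray stack, without touching the trays, to the white inspection block and finish while still holding it there: upright and still, its tip centred over the blue dot, about a centimetre above the block and never touching it. Do not knock the tub of chocolates, the jar or the gold tin.

Things in the scene. Friction and masses are not known exactly. Their poses are not given: they have to be found in the camera images.
- wand: inspection magnet wand, upright in the blue holder at the start; origin at the centre of its foot (lower tip), z up along it to the handle. Steel rod 20 mm diameter from 0 to 120 mm (tip chamfered to 12 mm), black collar 36 mm diameter from 120 to 126 mm, red square handle 26 x 26 mm (sides along x and y) from 126 to 196 mm. About 0.28 kg
- wand_tip (a point): centre of the wand's lower tip (the wand's origin)
- wand_grip (a point): middle of the red handle, on the axis, 163 mm above the tip
- holder: fixed blue block 76 x 76 mm, 60 mm high, origin at the centre of its underside; upright round hole of 25 mm diameter, 50 mm deep, in the middle of its top: the wand stands loosely in it and is drawn straight up
- bowl: fixed round steel mixing bowl on a black mat, standing either on the left or the right of the trays; origin at the centre of its underside. 55 mm high, outer radius 80 mm at the rim and 74 mm at the foot, walls 4 mm thick, floor 6 mm thick and flat, inner radius at the floor about 70 mm
- bowl_in (a point): centre of the bowl's inner floor, 6 mm above the table
- trays: fixed stack of five white trays with gold-wrapped sweets in the top one, 320 mm along its x, 160 mm along its y, 90 mm high, between bowl and inspection block; origin at the centre of its underside
- pad: fixed white inspection block 110 x 110 mm, 25 mm high, with a blue ring of 50 mm diameter on its top, on the other side of the trays from the bowl; origin at the centre of its underside
- pad_mark (a point): blue dot in the middle of the ring, on the block's top face, 25 mm above the table
- tub: fixed small white square tub of chocolates, 80 x 80 mm, 55 mm high, to be left alone; origin at the centre of its underside
- tin: small round gold gift tin, 64 mm diameter, 45 mm high, loose bystander beside the bowl or the block; origin at the centre of its underside
- jar: amber jar 64 mm diameter, 70 mm high, loose bystander beside the bowl or the block; origin at the centre of its underside
- nut0_center (a point): centre of chocolate ball 0, milk brown, 24 mm diameter, 12 g, lying loose on the bowl's floor; rolls when pushed
- nut1_center (a point): centre of chocolate ball 1, dark brown, 24 mm diameter, 12 g, lying loose on the bowl's floor; rolls when pushed
- nut2_center (a point): centre of chocolate ball 2, milk brown, 24 mm diameter, 12 g, lying loose on the bowl's floor; rolls when pushed
- nut3_center (a point): centre of chocolate ball 3, dark brown, 24 mm diameter, 12 g, lying loose on the bowl's floor; rolls when pushed
- nut4_center (a point): centre of chocolate ball 4, milk brown, 24 mm diameter, 12 g, lying loose on the bowl's floor; rolls when pushed
- nut5_center (a point): centre of chocolate ball 5, dark brown, 24 mm diameter, 12 g, lying loose on the bowl's floor; rolls when pushed
- nut6_center (a point): centre of chocolate ball 6, milk brown, 24 mm diameter, 12 g, lying loose on the bowl's floor; rolls when pushed
- nut7_center (a point): centre of chocolate ball 7, dark brown, 24 mm diameter, 12 g, lying loose on the bowl's floor; rolls when pushed
Mind the look-alikes: they are no part of the job. Several things have the shape of the holder; the one meant has the colours described above.

How it is judged:
By the outcome, as a careful person would: the job done as asked, in the order asked, and still so for the second after the job is handed in, while the arm keeps its last pose, push and grip.
It also fails if it takes over 72 s, if anything falls off the work surface, if the arm or the gripper's body presses on something with over 40 N, if the wrist force passes 120 N, or if a joint passes its speed limit or range.

## Working session

There is one attempt and no reset: what is moved stays moved. The work goes in short steps, Python scripts to look and compute and a tool call to move; the robot and the scene stay as the last step left them, time stands still between calls to the robot, and variables do not carry over. Pictures are saved under pics/ and viewed, at most 10 in all, crops included, and the job is handed in when it is done.

Besides the shell and the picture viewer there is one more tool, called after ">>>" by a JSON object that holds its "name" and its "arguments", one argument or row to a line. play_rows: Moves the arm, as the interface text tells. Its arguments: {"type":"object","properties":{"deltas":{"type":"array"},"force":{"type":"number"}},"required":["deltas"]}

```bash
mkdir -p pics
python3 - <<'E'
from rig import manip
import cv2
for n in("side","top"):
    p=manip.camera_params(n);print(n,{k:(v.tolist() if hasattr(v,'tolist') else v) for k,v in p.items()})
    cv2.imwrite(f"pics/{n}0.png",manip.snapshot(n)[:,:,::-1])
print(manip.grip_point_offset,manip.get_state())
E
```

```text
side {'K': [[362.2745679625123, 0.0, 249.96555511968006], [0.0, 362.2745679625123, 187.5127034922264], [0.0, 0.0, 1.0]], 'k1': 0.03162529817449661, 'position': [0.5610784379338535, 0.7985465668493626, 0.5628100590358066], 'attitude': [0.0023538156882334147, -0.01324491571601406, 0.8634992719953133, -0.5041706447453534]}
top {'K': [[439.5670386655994, 0.0, 255.302384305593], [0.0, 439.5670386655994, 194.18789810909016], [0.0, 0.0, 1.0]], 'k1': -0.12172060204781911, 'position': [0.4823358045915803, 0.0161459674816459, 1.42145855414733], 'attitude': [-0.031072812674958858, 0.7156186716325738, -0.6967035402898675, 0.03909698288695074]}
0.0188 {'time': 0.1, 'q': array([-1.22352520e+00,  4.94115038e-01,  1.34606544e+00, -1.49714782e-05,
        1.30249533e+00, -9.54965462e-02]), 'dq': array([ 0.00074744, -0.00266632, -0.00182574,  0.00048131,  0.00034062,
        0.00145732]), 'tau': array([ 9.73034730e-04, -8.80243635e+01, -3.82546878e+01,  7.09578604e-02,
        4.82589332e-02, -3.69727672e-05]), 'ee_pos': array([ 0.26766026, -0.56440983,  0.21340289]), 'tool_rot': array([-5.36383259e-04,  9.75593941e-01,  2.19581805e-01, -7.51572169e-05]), 'contact_force': array([ 0.37843093,  0.07676594, -0.06808444]), 'moment': array([-0.05119763, -0.002813  ,  0.02459567]), 'gripper_force': 0.0, 'gripper_width': 0.09145926861725426}
```

View pics/side0.png

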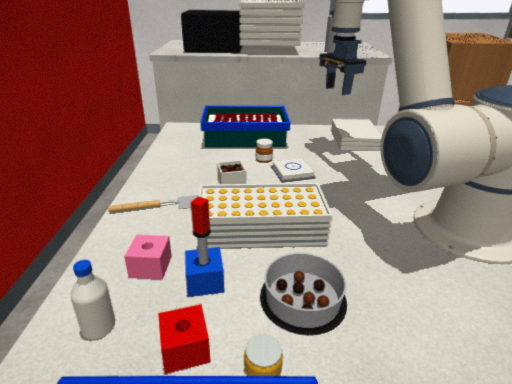

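View pics/top0.png

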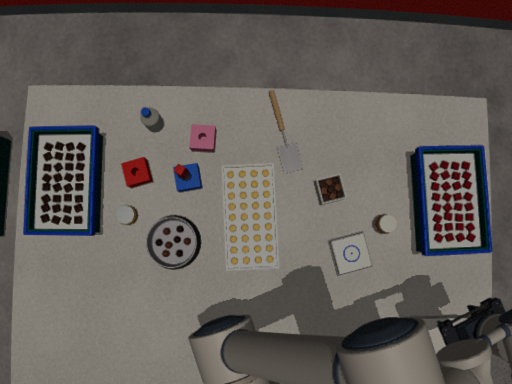

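```bash
cat > h.py <<'E'
import numpy as np,cv2
from rig import manip
from scipy.spatial.transform import Rotation as R
def cam(n):
    p=manip.camera_params(n);a=np.array(p["attitude"]);M=R.from_quat(a[[1,2,3,0]]).as_matrix()
    return np.array(p["K"]),p["k1"],np.array(p["position"]),M
def ray(n,uv):
    K,k,c,M=cam(n);d=np.linalg.solve(K,[uv[0],uv[1],1])[:2];u=d.copy()
    for _ in range(30):u=d/(1+k*(u@u))
    v=M@np.array([u[0],u[1],1]);return c,v/np.linalg.norm(v)
def onz(n,uv,z):
    c,v=ray(n,uv);return c+v*(z-c[2])/v[2]
def proj(n,P):
    K,k,c,M=cam(n);q=M.T@(np.array(P)-c);u=q[:2]/q[2];u=u*(1+k*(u@u));return (K@[u[0],u[1],1])[:2]
def tri(a,b):
    c1,v1=ray("side",a);c2,v2=ray("top",b)
    t=np.linalg.lstsq(np.c_[v1,-v2],c2-c1,rcond=None)[0];p,q=c1+t[0]*v1,c2+t[1]*v2
    return (p+q)/2,np.linalg.norm(p-q)
E
python3 - <<'E'
import cv2,numpy as np
s=cv2.imread('pics/side0.png');t=cv2.imread('pics/top0.png')
def crop(im,x,y,w,h,W,H):return cv2.resize(im[y:y+h,x:x+w],(W,H),interpolation=cv2.INTER_CUBIC)
cv2.imwrite('pics/c1.png',np.hstack([crop(t,155,150,50,75,400,600),crop(s,170,190,80,120,400,600)]))
cv2.imwrite('pics/c2.png',np.hstack([crop(t,140,210,66,66,396,396),crop(t,320,222,66,66,396,396)]))
E
```

```text
(no output)
```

View pics/c1.png

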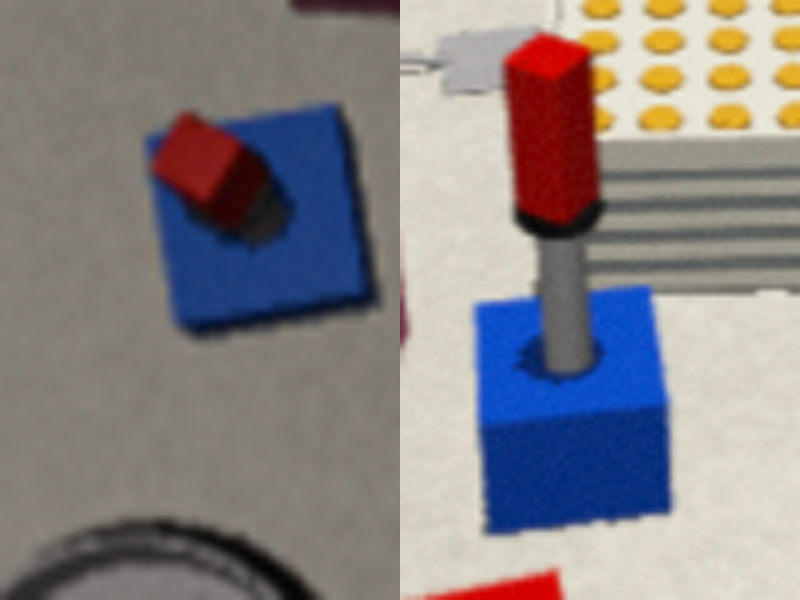

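View pics/c2.png

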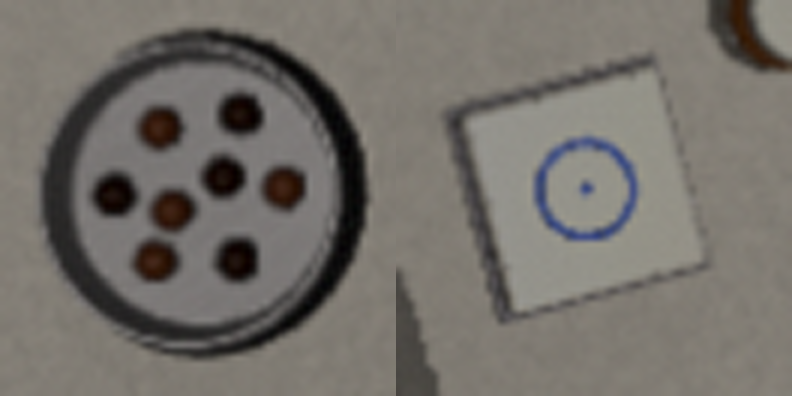

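Run:
```python
from h import *
np.set_printoptions(precision=4,suppress=True)
C=lambda p,x0,y0,s:np.array([x0+(p[0]+.5)/s-.5,y0+(p[1]+.5)/s-.5])
T=lambda p:C(p,155,150,8); S=lambda p:C((p[0]-400,p[1]),170,190,5)
print("handle top",tri(S((548,57)),T((197,157))))
tc=[onz("top",T(p),.196) for p in((188,112),(242,150),(207,202),(150,165))];sc=[onz("side",S(p),.196) for p in((545,33),(592,55),(550,82),(506,60))]
for c in(tc,sc):
    c=np.array(c)[:,:2];print(c,c.mean(0),[(np.linalg.norm(e),np.degrees(np.arctan2(e[1],e[0]))) for e in np.roll(c,-1,0)-c])
for n,f,pp in(("top",T,((148,140),(335,103),(372,295),(183,322))),("side",S,((475,303),(652,287),(668,402),(485,422)))):
    c=np.array([onz(n,f(p),.06) for p in pp])[:,:2];print("holder",n,c.mean(0),[(np.linalg.norm(e),np.degrees(np.arctan2(e[1],e[0]))) for e in np.roll(c,-1,0)-c])
print("collar side at rod/hole?",onz("side",S((560,355)),.06))
B=lambda p:C(p,140,210,6)
print("holder tri",tri(S((570,354)),T((260,215))))
balls=[(160,127),(240,114),(115,193),(224,176),(284,187),(172,210),(156,260),(237,259)]
print("balls",np.array([onz("top",B(p),.018)[:2] for p in balls]))
# floor disc from top, z=.006
print("floor ext",[onz("top",B(p),.006)[:2] for p in((76,195),(340,195),(205,60),(205,328))],"rim",[onz("top",B(p),.055)[:2] for p in((43,190),(200,30),(200,355))])
# side: bowl rim ellipse
P=lambda p:C((p[0]-396,p[1]),320,222,6)
print("pad",onz("top",P((586,188)),.025),tri((293,166),P((586,188))), "side",onz("side",(293,166),.025))
pc=np.array([onz("top",P(p),.025) for p in((465,112),(655,62),(708,265),(512,315))])[:,:2];print(pc.mean(0),[np.linalg.norm(e) for e in np.roll(pc,-1,0)-pc])
print("trays",[onz("top",p,.09)[:2] for p in((222,165),(275,164),(278,268),(226,270))])
print("tin",onz("top",(127,214),.045),"jar",onz("top",(386,223),.07),"tub",onz("top",(329,190),.055))
```

```text
handle top (array([0.6682, 0.2191, 0.2042]), np.float64(0.0003209244822372624))
[[0.6856 0.2244]
 [0.6725 0.2047]
 [0.6537 0.2162]
 [0.6663 0.237 ]] [0.6695 0.2206] [(np.float64(0.02371264023871391), np.float64(-123.4915371879001)), (np.float64(0.022107055787411473), np.float64(148.44646508754386)), (np.float64(0.024358727792463432), np.float64(58.71100763451516)), (np.float64(0.023030880134414015), np.float64(-33.194180360072785))]
[[0.6743 0.1879]
 [0.6538 0.2037]
 [0.6671 0.2237]
 [0.6862 0.2087]] [0.6703 0.206 ] [(np.float64(0.025881044560431894), np.float64(142.4959013946599)), (np.float64(0.024010463252215175), np.float64(56.325523372149654)), (np.float64(0.024315676837792743), np.float64(-38.14329289454499)), (np.float64(0.023896848842270394), np.float64(-119.8798538660828))]
holder top [0.6682 0.2176] [(np.float64(0.07488254320101505), np.float64(-77.20904678475213)), (np.float64(0.07742225258481479), np.float64(-166.8908857931249)), (np.float64(0.07459116694684732), np.float64(99.71924164067508)), (np.float64(0.07342870512335158), np.float64(13.437411292046903))]
holder side
[... 526 characters left out ...]
268 0.2825]
 [0.4287 0.2393]]
floor ext [array([0.4596, 0.3294]), array([0.464 , 0.1872]), array([0.534 , 0.2627]), array([0.391, 0.257])] rim [array([0.4624, 0.336 ]), array([0.5477, 0.2574]), array([0.3803, 0.2508])]
pad [ 0.4421 -0.3083  0.025 ] (array([ 0.4403, -0.3081,  0.025 ]), np.float64(0.0036521689753387294)) side [ 0.4385 -0.3079  0.025 ]
[ 0.4419 -0.308 ] [np.float64(0.10612800104830318), np.float64(0.11129586215067809), np.float64(0.10885993580341033), np.float64(0.10983292740508743)]
trays [array([0.7022, 0.1072]), array([ 0.7099, -0.0553]), array([ 0.394 , -0.0713]), array([0.384 , 0.0847])]
tin [0.5457 0.4054 0.045 ] jar [ 0.5381 -0.4071  0.07  ] tub [ 0.6382 -0.2289  0.055 ]
```

Top view: the wand is in the blue holder at (187,178). The look-alikes, a red block at (136,172) and a pink one at (203,137), are both empty, so I choose the blue one. The crop confirms this. Handle sides lie at about 56°/-33°, so the tool turns +31°. The eight balls are in the bowl at (174,242), and the blue dot is at (418,253)-(320..386 crop), about (0.441,-0.308).

>>> {"name": "play_rows", "arguments": {
  "deltas": [
    [[0.2, 0.4, 0.2, 0, 0, 0.1, 91], [0.33, 0.65, 0.2, 0, 0, 0.18, 91], [0.33, 0.65, 0.2, 0, 0, 0.18, 91], [0.33, 0.65, 0.2, 0, 0, 0.18, 91], [0.33, 0.65, 0.2, 0, 0, 0.18, 91], [0.33, 0.65, 0.2, 0, 0, 0.18, 91], [0.33, 0.65, 0, 0, 0, 0.18, 91], [0.33, 0.65, 0, 0, 0, 0.18, 91], [0.33, 0.65, 0, 0, 0, 0.18, 91], [0.33, 0.65, 0, 0, 0, 0.18, 91]]
  ]
}}

```text
time: 1.1
ee_pos: [0.3949, -0.3127, 0.2622]
tool_rot: [-0.0, 0.953, 0.303, 0.0]
contact_force: [0.5, -0.3, 0.2]
gripper_width: 0.091
gripper_force: 0.0
```

>>> {"name": "play_rows", "arguments": {
  "deltas": [
    [[0.33, 0.65, 0, 0, 0, 0.18, 91], [0.33, 0.65, 0, 0, 0, 0.18, 91], [0.33, 0.65, 0, 0, 0, 0.18, 91], [0.33, 0.65, 0, 0, 0, 0.18, 91], [0.33, 0.65, 0, 0, 0, 0.18, 91], [0.33, 0.65, 0, 0, 0, 0.18, 91], [0.33, 0.65, 0, 0, 0, 0.18, 91], [0.33, 0.65, 0, 0, 0, 0.18, 91], [0.33, 0.65, 0, 0, 0, 0.18, 91], [0.33, 0.65, 0, 0, 0, 0.18, 91]]
  ]
}}

```text
time: 2.1
ee_pos: [0.5265, -0.0528, 0.2622]
tool_rot: [-0.0, 0.922, 0.388, 0.0]
contact_force: [0.0, -0.4, -1.1]
gripper_width: 0.0911
gripper_force: 0.0
```

>>> {"name": "play_rows", "arguments": {
  "deltas": [
    [[0.33, 0.65, 0, 0, 0, 0.18, 91], [0.33, 0.65, 0, 0, 0, 0.18, 91], [0.33, 0.65, 0, 0, 0, 0.18, 91], [0.33, 0.65, 0, 0, 0, 0.18, 91], [0.33, 0.65, 0, 0, 0, 0.18, 91], [0.33, 0.65, 0, 0, 0, 0.18, 91], [0.33, 0.65, 0, 0, 0, 0.18, 91], [0.33, 0.65, 0, 0, 0, 0.18, 91], [0.2, 0.4, 0, 0, 0, 0.18, 91], [0, 0, 0, 0, 0, 0, 91]]
  ]
}}

```text
time: 3.1
ee_pos: [0.64, 0.1719, 0.2617]
tool_rot: [-0.0, 0.887, 0.462, -0.0]
contact_force: [-0.7, -0.6, -0.9]
gripper_width: 0.0907
gripper_force: 0.0
```

```bash
cat >> h.py <<'E'
def st():
    s=manip.get_state();q=s["tool_rot"];M=R.from_quat(np.array(q)[[1,2,3,0]]).as_matrix()
    print("t",round(s["time"],2),"p",np.round(s["ee_pos"],4),"yang",round(np.degrees(np.arctan2(M[1,1],M[0,1])),2),"z",np.round(M[:,2],4),"F",np.round(s["contact_force"],2),"w",round(s["gripper_width"],4),round(s["gripper_force"],1))
    return s,M
E
python3 -c "
from h import *
s,M=st();print(s['q'])
print((np.array([.668,.2183,.154])-s['ee_pos'])/.04)"
```

```text
t 3.1 p [0.64   0.1719 0.2617] yang -35.0 z [-3.e-04  5.e-04 -1.e+00] F [-0.74 -0.6  -0.95] w 0.0907 0.0
[1.72066528e-01 5.11836538e-01 1.17744994e+00 5.37646835e-04
 1.45250472e+00 7.82873246e-01]
[ 0.69963559  1.1597665  -2.69354038]
```

>>> {"name": "play_rows", "arguments": {
  "deltas": [
    [[0.23, 0.4, 0, 0, 0, 0.1, 91], [0.23, 0.4, 0, 0, 0, 0.16, 91], [0.24, 0.36, 0, 0, 0, 0, 91], [0, 0, 0, 0, 0, 0, 91], [0, 0, -0.45, 0, 0, 0, 91], [0, 0, -0.6, 0, 0, 0, 91], [0, 0, -0.6, 0, 0, 0, 91], [0, 0, -0.6, 0, 0, 0, 91], [0, 0, -0.44, 0, 0, 0, 91], [0, 0, 0, 0, 0, 0, 91]]
  ]
}}

```text
time: 4.1
ee_pos: [0.666, 0.2146, 0.1521]
tool_rot: [-0.001, 0.882, 0.472, -0.002]
contact_force: [0.1, -1.1, -0.6]
gripper_width: 0.0911
gripper_force: 0.0
```

```bash
python3 -c "
from h import *
s,M=st()
a=manip.snapshot('side')[:,:,::-1];b=manip.snapshot('top')[:,:,::-1]
f=lambda i,x,y,w,h:cv2.resize(i[y:y+h,x:x+w],(400,500),interpolation=cv2.INTER_CUBIC)
cv2.imwrite('pics/c3.png',np.hstack([f(a,150,170,100,125),f(b,140,130,80,100)]))"
```

```text
t 4.1 p [0.666  0.2146 0.1521] yang -33.72 z [-0.0046 -0.0013 -1.    ] F [ 0.1  -1.09 -0.58] w 0.0911 0.0
```

View pics/c3.png

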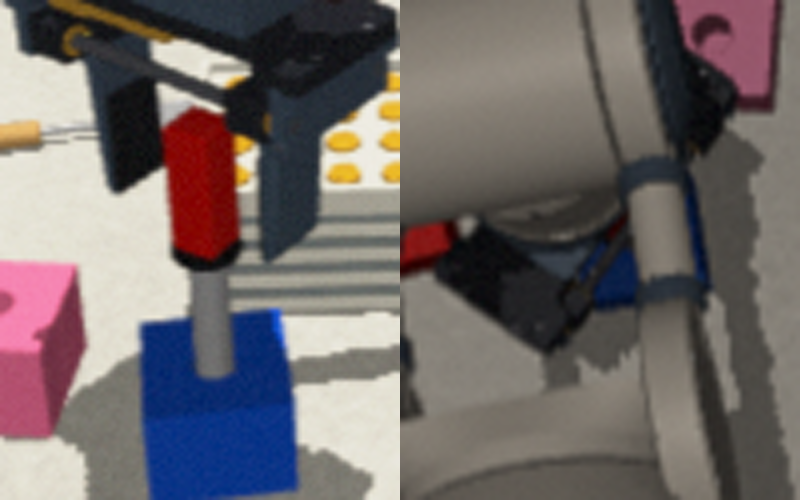

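The handle stands between the fingers, at about crop (205,185), with room on both sides. I'll trim the position and close gently.

>>> {"name": "play_rows", "arguments": {
  "deltas": [
    [[0, 0, 0, 0, 0, 0, 91], [0.05, 0.07, 0, 0, 0, 0, 91], [0, 0, 0, 0, 0, 0, 40], [0, 0, 0, 0, 0, 0, 20], [0, 0, 0, 0, 0, 0, 20], [0, 0, 0, 0, 0, 0, 20], [0, 0, 0, 0, 0, 0, 20], [0, 0, 0, 0, 0, 0, 20], [0, 0, 0, 0, 0, 0, 20], [0, 0, 0, 0, 0, 0, 20]]
  ],
  "force": 4
}}

```text
time: 5.2
ee_pos: [0.6702, 0.2185, 0.1543]
tool_rot: [-0.0, 0.882, 0.472, -0.0]
contact_force: [-0.2, 0.6, -0.2]
gripper_width: 0.0297
gripper_force: 0.0
```

```bash
python3 -c "
from h import *
s,M=st()"
```

```text
t 5.2 p [0.6702 0.2185 0.1543] yang -33.69 z [-0.  0. -1.] F [-0.16  0.58 -0.19] w 0.0297 0.0
```

>>> {"name": "play_rows", "arguments": {
  "deltas": [
    [[-0.02, 0, 0, 0, 0, 0, 20], [0, 0, 0, 0, 0, 0, 20], [0, 0, 0, 0, 0, 0, 20], [0, 0, 0, 0, 0, 0, 20], [0, 0, 0, 0, 0, 0, 20], [0, 0, 0, 0, 0, 0, 20], [0, 0, 0, 0, 0, 0, 20], [0, 0, 0, 0, 0, 0, 20], [0, 0, 0, 0, 0, 0, 20], [0, 0, 0, 0, 0, 0, 20]]
  ]
}}

```text
time: 6.2
ee_pos: [0.6694, 0.2185, 0.1543]
tool_rot: [-0.0, 0.882, 0.472, -0.0]
contact_force: [-0.6, 0.7, 0.0]
gripper_width: 0.0261
gripper_force: 4.0
```

>>> {"name": "play_rows", "arguments": {
  "deltas": [
    [[0, 0, 0, 0, 0, 0, 15], [0, 0, 0, 0, 0, 0, 15], [0, 0, 0, 0, 0, 0, 15], [0, 0, 0.05, 0, 0, 0, 15], [0, 0, 0.2, 0, 0, 0, 15], [0, 0, 0.2, 0, 0, 0, 15], [0, 0, 0.2, 0, 0, 0, 15], [0, 0, 0.1, 0, 0, 0, 15], [0, 0, 0, 0, 0, 0, 15], [0, 0, 0, 0, 0, 0, 15]]
  ],
  "force": 50
}}

```text
time: 7.2
ee_pos: [0.6693, 0.2184, 0.1843]
tool_rot: [-0.0, 0.882, 0.472, -0.0]
contact_force: [0.5, -1.4, -2.7]
gripper_width: 0.0256
gripper_force: 50.0
```

```bash
python3 -c "
from h import *
s,M=st()"
```

```text
t 7.2 p [0.6693 0.2184 0.1843] yang -33.69 z [-1.e-04  0.e+00 -1.e+00] F [ 0.48 -1.39 -2.67] w 0.0256 50.0
```

>>> {"name": "play_rows", "arguments": {
  "deltas": [
    [[0, 0, 0.3, 0, 0, 0, 15], [0, 0, 0.5, 0, 0, 0, 15], [0, 0, 0.5, 0, 0, 0, 15], [0, 0, 0.4, 0, 0, 0, 15], [0, 0, 0, 0, 0, 0, 15], [-0.4, 0, 0, 0, 0, 0, 15], [-0.6, 0.1, 0, 0, 0, 0, 15], [-0.6, 0.1, 0, 0, 0, 0, 15], [-0.4, 0.1, 0, 0, 0, 0, 15], [0, 0, 0, 0, 0, 0, 15]]
  ]
}}

```text
time: 8.2
ee_pos: [0.5872, 0.2309, 0.2519]
tool_rot: [-0.0, 0.881, 0.472, -0.001]
contact_force: [0.9, 0.0, -2.4]
gripper_width: 0.0262
gripper_force: 50.0
```

```bash
python3 -c "
from h import *
s,M=st()
a=manip.snapshot('side')[:,:,::-1];cv2.imwrite('pics/s4.png',a)
b=manip.snapshot('top')[:,:,::-1];cv2.imwrite('pics/t4.png',b)
p=np.array(s['ee_pos']);tip=p-[0,0,.1443];u=proj('side',tip);print(u,proj('side',p+[0,0,.05]),proj('top',tip))
x,y=[int(v) for v in u];x-=50;y-=100
print(x,y);cv2.imwrite('pics/c4.png',cv2.resize(a[y:y+120,x:x+100],(500,600),interpolation=cv2.INTER_CUBIC))"
```

```text
t 8.2 p [0.5872 0.2309 0.2519] yang -33.63 z [-1.8e-03 -2.0e-04 -1.0e+00] F [ 0.91  0.04 -2.44] w 0.0262 50.0
[241.87773049 246.53308461] [241.69331288 157.12277437] [179.21878607 200.78577144]
191 146
```

View pics/c4.png

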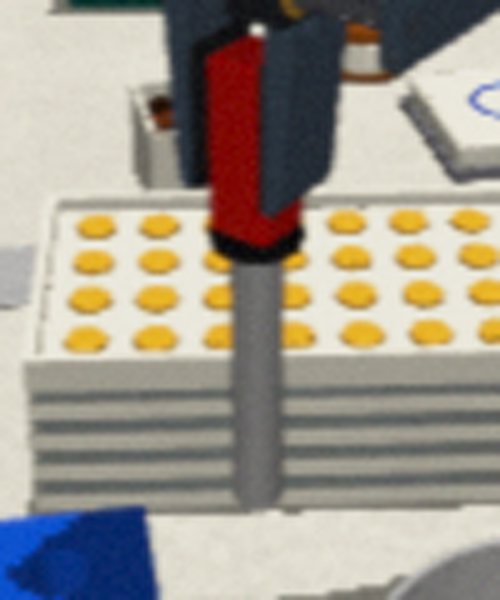

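The wand hangs upright, with its tip at crop (259,505), which matches the prediction to about 1 px. Next I move over the free gap in the bowl at (0.442, 0.217).

>>> {"name": "play_rows", "arguments": {
  "deltas": [
    [[-0.3, 0, 0, 0, 0, 0, 15], [-0.5, 0, 0, 0, 0, 0, 15], [-0.6, 0, 0, 0, 0, 0, 15], [-0.6, -0.1, 0, 0, 0, 0, 15], [-0.6, -0.1, 0, 0, 0, 0, 15], [-0.6, -0.1, 0, 0, 0, 0, 15], [-0.3, -0.05, 0, 0, 0, 0, 15], [-0.1, 0, 0, 0, 0, 0, 15], [0, 0, 0, 0, 0, 0, 15], [0, 0, 0, 0, 0, 0, 15]]
  ]
}}

```text
time: 9.3
ee_pos: [0.4464, 0.2166, 0.2524]
tool_rot: [0.0, 0.882, 0.472, 0.0]
contact_force: [-0.3, 0.5, -3.2]
gripper_width: 0.026
gripper_force: 50.0
```

```bash
python3 -c "
from h import *
s,M=st()
p=s['ee_pos'];print((np.array([.442,.217,.012+.1443])-p)/.04)
b=manip.snapshot('top')[:,:,::-1];a=manip.snapshot('side')[:,:,::-1]
tip=p-[0,0,.1443];print(proj('side',tip),proj('top',tip))
f=lambda i,x,y,w,h:cv2.resize(i[y:y+h,x:x+w],(400,400),interpolation=cv2.INTER_CUBIC)
cv2.imwrite('pics/c5.png',np.hstack([f(a,250,220,110,110),f(b,140,210,66,66)]))"
```

```text
t 9.3 p [0.4464 0.2166 0.2524] yang -33.7 z [ 7.e-04  2.e-04 -1.e+00] F [-0.27  0.47 -3.15] w 0.026 50.0
[-0.11037009  0.00876373 -2.40139065]
[312.30235096 243.55820926] [182.05504625 248.02618723]
```

View pics/c5.png

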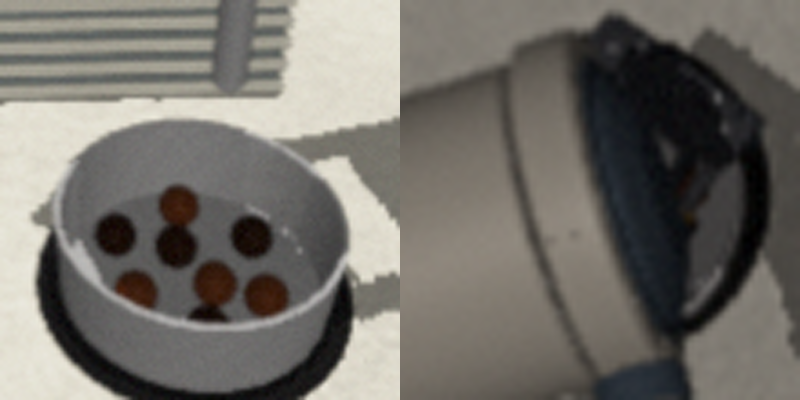

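Side crop: the tip is at (232,90). The balls are all at rest, with the gap front-right of the dark ball at (252,237). I'm descending and stirring.

>>> {"name": "play_rows", "arguments": {
  "deltas": [
    [[-0.08, 0, -0.3, 0, 0, 0, 15], [0, 0, -0.5, 0, 0, 0, 15], [0, 0, -0.5, 0, 0, 0, 15], [0, 0, -0.5, 0, 0, 0, 15], [0, 0, -0.4, 0, 0, 0, 15], [0, 0, -0.15, 0, 0, 0, 15], [0, 0, 0, 0, 0, 0, 15], [0, 0, 0, 0, 0, 0, 15], [0, 0, 0, 0, 0, 0, 15], [0, 0, 0, 0, 0, 0, 15]]
  ]
}}

```text
time: 10.4
ee_pos: [0.4426, 0.2166, 0.159]
tool_rot: [0.0, 0.882, 0.472, 0.001]
contact_force: [-0.2, -0.2, -2.1]
gripper_width: 0.0261
gripper_force: 50.0
```

```bash
python3 -c "
from h import *
s,M=st()"
```

```text
t 10.4 p [0.4426 0.2166 0.159 ] yang -33.69 z [ 1.2e-03  4.0e-04 -1.0e+00] F [-0.21 -0.22 -2.09] w 0.0261 50.0
```

>>> {"name": "play_rows", "arguments": {
  "deltas": [
    [[0, 0, -0.06, 0, 0, 0, 15], [0.52, 0.15, 0, 0, 0, 0, 15], [0.42, 0.11, 0, 0, 0, 0, 15], [0.31, 0.31, 0, 0, 0, 0, 15], [0.11, 0.42, 0, 0, 0, 0, 15], [-0.11, 0.42, 0, 0, 0, 0, 15], [-0.31, 0.31, 0, 0, 0, 0, 15], [-0.42, 0.11, 0, 0, 0, 0, 15], [-0.42, -0.11, 0, 0, 0, 0, 15], [-0.31, -0.31, 0, 0, 0, 0, 15]]
  ]
}}

```text
time: 11.4
ee_pos: [0.431, 0.2732, 0.1558]
tool_rot: [-0.0, 0.881, 0.473, -0.0]
contact_force: [0.5, -0.5, -3.3]
gripper_width: 0.0259
gripper_force: 50.0
```

```bash
python3 -c "
from h import *
s,M=st();print((s['ee_pos'][:2]-[.463,.257])*1000)"
```

```text
t 11.4 p [0.431  0.2732 0.1558] yang -33.59 z [-9.e-04 -2.e-04 -1.e+00] F [ 0.51 -0.54 -3.25] w 0.0259 50.0
[-32.03828547  16.17756963]
```

>>> {"name": "play_rows", "arguments": {
  "deltas": [
    [[-0.11, -0.42, 0, 0, 0, 0, 15], [0.14, -0.42, 0, 0, 0, 0, 15], [0.33, -0.31, 0, 0, 0, 0, 15], [0.42, -0.11, 0, 0, 0, 0, 15], [0.42, 0.11, 0, 0, 0, 0, 15], [0.31, 0.31, 0, 0, 0, 0, 15], [0.11, 0.42, 0, 0, 0, 0, 15], [-0.11, 0.42, 0, 0, 0, 0, 15], [-0.31, 0.31, 0, 0, 0, 0, 15], [-0.42, 0.11, 0, 0, 0, 0, 15]]
  ]
}}

```text
time: 12.4
ee_pos: [0.4637, 0.2906, 0.1558]
tool_rot: [0.0, 0.881, 0.472, 0.0]
contact_force: [-0.1, 0.4, -2.8]
gripper_width: 0.0256
gripper_force: 50.0
```

>>> {"name": "play_rows", "arguments": {
  "deltas": [
    [[0, -0.5, 0, 0, 0, 0, 15], [-0.3, -0.18, 0, 0, 0, 0, 15], [0, -0.35, 0, 0, 0, 0, 15], [0.3, -0.18, 0, 0, 0, 0, 15], [0.3, 0.18, 0, 0, 0, 0, 15], [0, 0.35, 0, 0, 0, 0, 15], [-0.3, 0.18, 0, 0, 0, 0, 15], [0, -0.5, 0, 0, 0, 0, 15], [0, -0.4, 0, 0, 0, 0, 15], [0, 0, 0, 0, 0, 0, 15]]
  ]
}}

```text
time: 13.4
ee_pos: [0.4645, 0.2321, 0.156]
tool_rot: [0.0, 0.882, 0.472, -0.0]
contact_force: [0.6, 0.2, -3.4]
gripper_width: 0.026
gripper_force: 50.0
```

```bash
python3 -c "
from h import *
s,M=st();print((s['ee_pos'][:2]-[.463,.257])*1000)
b=manip.snapshot('top')[:,:,::-1];a=manip.snapshot('side')[:,:,::-1];a0=cv2.imread('pics/side0.png')
f=lambda i,x,y,w,h:cv2.resize(i[y:y+h,x:x+w],(400,400),interpolation=cv2.INTER_CUBIC)
cv2.imwrite('pics/c6.png',np.hstack([f(a,250,240,100,100),f(a0,250,240,100,100)]))"
```

```text
t 13.4 p [0.4645 0.2321 0.156 ] yang -33.73 z [-1.e-04 -6.e-04 -1.e+00] F [ 0.64  0.25 -3.36] w 0.026 50.0
[  1.45304498 -24.93312031]
```

View pics/c6.png

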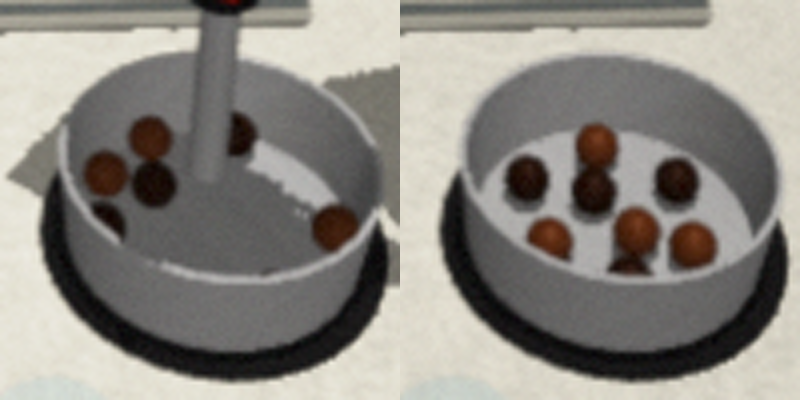

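All the visible balls are in new places inside the bowl: milk at (150,137), (106,173) and (334,228), dark at (154,184), (106,223) and (238,132). Some are hidden by the near wall. I'll stir once more the other way to be clear.

>>> {"name": "play_rows", "arguments": {
  "deltas": [
    [[0, -0.22, 0, 0, 0, 0, 15], [-0.42, 0.11, 0, 0, 0, 0, 15], [-0.31, 0.31, 0, 0, 0, 0, 15], [-0.12, 0.42, 0, 0, 0, 0, 15], [0.11, 0.42, 0, 0, 0, 0, 15], [0.31, 0.31, 0, 0, 0, 0, 15], [0.42, 0.12, 0, 0, 0, 0, 15], [0.42, -0.12, 0, 0, 0, 0, 15], [0.31, -0.31, 0, 0, 0, 0, 15], [0.11, -0.42, 0, 0, 0, 0, 15]]
  ]
}}

```text
time: 14.5
ee_pos: [0.5, 0.2573, 0.1557]
tool_rot: [0.0, 0.882, 0.472, 0.0]
contact_force: [-0.6, 0.1, -2.9]
gripper_width: 0.0261
gripper_force: 50.0
```

>>> {"name": "play_rows", "arguments": {
  "deltas": [
    [[-0.11, -0.42, 0, 0, 0, 0, 15], [-0.31, -0.31, 0, 0, 0, 0, 15], [-0.42, -0.12, 0, 0, 0, 0, 15], [-0.42, 0.12, 0, 0, 0, 0, 15], [-0.31, 0.31, 0, 0, 0, 0, 15], [-0.12, 0.42, 0, 0, 0, 0, 15], [0.4, 0, 0, 0, 0, 0, 15], [0.45, 0, 0, 0, 0, 0, 15], [0, 0, 0, 0, 0, 0, 15], [0, 0, 0, 0, 0, 0, 15]]
  ]
}}

```text
time: 15.5
ee_pos: [0.4641, 0.2573, 0.1558]
tool_rot: [-0.0, 0.882, 0.471, -0.0]
contact_force: [0.4, -0.7, -3.0]
gripper_width: 0.0258
gripper_force: 50.0
```

>>> {"name": "play_rows", "arguments": {
  "deltas": [
    [[0, 0, 0.2, 0, 0, 0, 15], [0, 0, 0.5, 0, 0, 0, 15], [0, 0, 0.7, 0, 0, 0, 15], [0, 0, 0.7, 0, 0, 0, 15], [0, 0, 0.7, 0, 0, 0, 15], [0, 0, 0.7, 0, 0, 0, 15], [0, 0, 0.5, 0, 0, 0, 15], [0, 0, 0.2, 0, 0, 0, 15], [0, 0, 0, 0, 0, 0, 15], [0, 0, 0, 0, 0, 0, 15]]
  ]
}}

```text
time: 16.5
ee_pos: [0.4639, 0.2582, 0.323]
tool_rot: [-0.0, 0.882, 0.472, -0.001]
contact_force: [-0.6, -0.3, -2.8]
gripper_width: 0.0263
gripper_force: 50.0
```

```bash
python3 -c "
from h import *
s,M=st();print((s['ee_pos'][:2]-[.463,.257])*1000)
print((np.array([.441,-.308])-s['ee_pos'][:2])/.04)
b=manip.snapshot('top')[:,:,::-1];a=manip.snapshot('side')[:,:,::-1]
f=lambda i,x,y,w,h:cv2.resize(i[y:y+h,x:x+w],(400,400),interpolation=cv2.INTER_CUBIC)
cv2.imwrite('pics/c7.png',np.hstack([f(a,250,240,100,100),f(b,140,210,66,66)]))"
```

```text
t 16.5 p [0.4639 0.2582 0.323 ] yang -33.69 z [-1.4e-03 -5.0e-04 -1.0e+00] F [-0.56 -0.29 -2.84] w 0.0263 50.0
[0.91396984 1.1844433 ]
[ -0.57284925 -14.15461108]
```

>>> {"name": "play_rows", "arguments": {
  "deltas": [
    [[0, -0.2, 0, 0, 0, 0, 15], [0, -0.4, 0, 0, 0, 0, 15], [0, -0.6, 0, 0, 0, 0, 15], [0, -0.7, 0, 0, 0, 0, 15], [0, -0.7, 0, 0, 0, 0, 15], [0, -0.7, 0, 0, 0, 0, 15], [0, -0.7, 0, 0, 0, 0, 15], [0, -0.7, 0, 0, 0, 0, 15], [0, -0.5, 0, 0, 0, 0, 15], [0, -0.3, 0, 0, 0, 0, 15]]
  ]
}}

```text
time: 17.6
ee_pos: [0.464, 0.0362, 0.3238]
tool_rot: [0.0, 0.882, 0.471, -0.0]
contact_force: [0.2, 0.4, -3.0]
gripper_width: 0.0254
gripper_force: 50.0
```

```bash
python3 -c "
from h import *
s,M=st()
b=manip.snapshot('top')[:,:,::-1];a=manip.snapshot('side')[:,:,::-1];b0=cv2.imread('pics/top0.png')
f=lambda i,x,y,w,h:cv2.resize(i[y:y+h,x:x+w],(400,400),interpolation=cv2.INTER_CUBIC)
g=lambda i:f(i,140,210,66,66)
cv2.imwrite('pics/c8.png',np.hstack([g(b),g(b0)]))"
```

```text
t 17.6 p [0.464  0.0362 0.3238] yang -33.79 z [-3.e-04 -4.e-04 -1.e+00] F [ 0.18  0.39 -3.02] w 0.0254 50.0
```

View pics/c8.png

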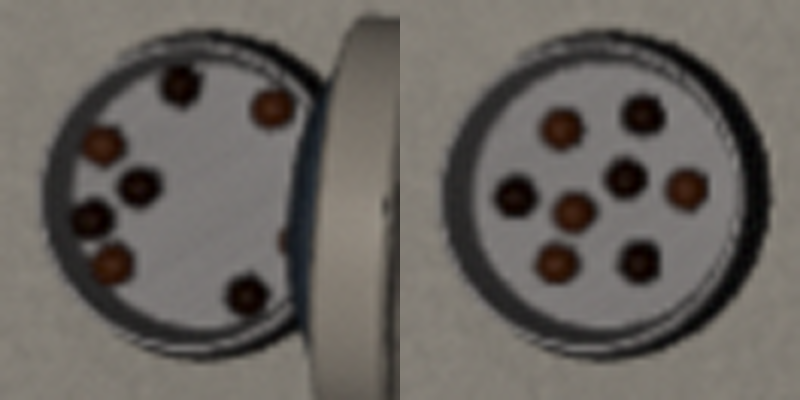

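The top view now has dark balls at (180,86), (140,187), (92,219) and (247,295), and milk balls at (272,108), (103,147), (113,264) and (285,240). All are inside the bowl, but one dark ball may lie only about 15 mm from its start. I'll go back and sweep the left group along the wall.

>>> {"name": "play_rows", "arguments": {
  "deltas": [
    [[0.05, 0.3, 0, 0, 0, 0, 15], [0.1, 0.6, 0, 0, 0, 0, 15], [0.12, 0.75, 0, 0, 0, 0, 15], [0.13, 0.8, 0, 0, 0, 0, 15], [0.13, 0.8, 0, 0, 0, 0, 15], [0.13, 0.8, 0, 0, 0, 0, 15], [0.13, 0.8, 0, 0, 0, 0, 15], [0.12, 0.75, 0, 0, 0, 0, 15], [0.1, 0.5, 0, 0, 0, 0, 15], [0.03, 0.23, 0, 0, 0, 0, 15]]
  ]
}}

```text
time: 18.7
ee_pos: [0.5055, 0.295, 0.3235]
tool_rot: [-0.0, 0.881, 0.473, -0.0]
contact_force: [-0.7, -0.7, -2.8]
gripper_width: 0.0257
gripper_force: 50.0
```

>>> {"name": "play_rows", "arguments": {
  "deltas": [
    [[0, 0, -0.1, 0, 0, 0, 15], [0, 0, -0.4, 0, 0, 0, 15], [0, 0, -0.5, 0, 0, 0, 15], [0, 0, -0.4, 0, 0, 0, 15], [0, 0, -0.1, 0, 0, 0, 15], [0, 0, 0, 0, 0, 0, 15], [0, 0, 0, 0, 0, 0, 15], [0, 0, 0, 0, 0, 0, 15], [0, 0, 0, 0, 0, 0, 15], [0, 0, 0, 0, 0, 0, 15]]
  ]
}}

```text
time: 19.7
ee_pos: [0.5063, 0.2917, 0.2643]
tool_rot: [0.0, 0.882, 0.472, 0.0]
contact_force: [-0.5, -0.3, -2.2]
gripper_width: 0.0261
gripper_force: 50.0
```

```bash
python3 -c "
from h import *
s,M=st();p=s['ee_pos']
print((np.array([.5055,.2894,.156])-p)/.04)"
```

```text
t 19.7 p [0.5063 0.2917 0.2643] yang -33.69 z [ 6.e-04  3.e-04 -1.e+00] F [-0.55 -0.29 -2.25] w 0.0261 50.0
[-0.02067525 -0.05785291 -2.7077924 ]
```

>>> {"name": "play_rows", "arguments": {
  "deltas": [
    [[-0.02, -0.06, -0.2, 0, 0, 0, 15], [0, 0, -0.5, 0, 0, 0, 15], [0, 0, -0.6, 0, 0, 0, 15], [0, 0, -0.6, 0, 0, 0, 15], [0, 0, -0.5, 0, 0, 0, 15], [0, 0, -0.3, 0, 0, 0, 15], [0, 0, 0, 0, 0, 0, 15], [-0.14, 0.14, 0, 0, 0, 0, 15], [-0.14, 0.14, 0, 0, 0, 0, 15], [-0.18, 0.09, 0, 0, 0, 0, 15]]
  ]
}}

```text
time: 20.7
ee_pos: [0.4867, 0.304, 0.1567]
tool_rot: [0.001, 0.882, 0.472, 0.0]
contact_force: [0.8, -8.6, -1.4]
gripper_width: 0.026
gripper_force: 50.0
```

```bash
python3 -c "
from h import *
s,M=st();p=s['ee_pos'];print((p[:2]-[.465,.26])*1000)"
```

```text
t 20.7 p [0.4867 0.304  0.1567] yang -33.66 z [ 8.0e-04 -1.3e-03 -1.0e+00] F [ 0.78 -8.62 -1.44] w 0.026 50.0
[21.66557214 43.98935343]
```

>>> {"name": "play_rows", "arguments": {
  "deltas": [
    [[0.05, -0.1, 0, 0, 0, 0, 15], [0, -0.1, 0, 0, 0, 0, 15], [0, -0.1, 0, 0, 0, 0, 15], [0, 0, 0, 0, 0, 0, 15], [0, 0, 0, 0, 0, 0, 15], [0, 0, 0, 0, 0, 0, 15], [0, 0, 0, 0, 0, 0, 15], [0, 0, 0, 0, 0, 0, 15], [0, 0, 0, 0, 0, 0, 15], [0, 0, 0, 0, 0, 0, 15]]
  ]
}}

```text
time: 21.7
ee_pos: [0.489, 0.2921, 0.1559]
tool_rot: [-0.0, 0.882, 0.472, -0.0]
contact_force: [0.7, -0.1, -3.6]
gripper_width: 0.0258
gripper_force: 50.0
```

```bash
cat >> h.py <<'E'
def rod(a,p,L0=-.144):
    # grey-rod axis in the side view: compare the midline of the rod with the predicted one, at several heights
    for h in(.06,.075,.09,.105):
        u=proj('side',p+[0,0,L0+h]);print("h",h,"pred",np.round(u,1),end=' ')
        r=a[int(round(u[1])),int(u[0])-12:int(u[0])+13].astype(int);print(r.sum(1)//3)
E
python3 -c "
from h import *
s,M=st();p=s['ee_pos'];print((p[:2]-[.465,.26])*1000)
a=manip.snapshot('side');rod(a,p);cv2.imwrite('pics/s9.png',a[:,:,::-1])"
```

```text
t 21.7 p [0.489  0.2921 0.1559] yang -33.69 z [-1.e-04 -0.e+00 -1.e+00] F [ 0.67 -0.05 -3.59] w 0.0258 50.0
[23.97066869 32.11581013]
h 0.06 pred [292.8 283.6] [ 54  61  71  89  94  97 101  93  91  88  93 103 106 105 110 114 110 110
 103  94  87  93  94  94  96]
h 0.075 pred [293.3 277.6] [ 30  33  37  70 144 187 191 186 153  99  97 101 106 114 112 113 112 104
  99 116 131 119 100  95  95]
h 0.09 pred [293.9 271.4] [121 121 124 126 123 128 126 122 110  92  94 103 104 108 113 114 111 109
 102 109 125 132 133 125 115]
h 0.105 pred [294.4 265.2] [127 124 127 126 124 126 130 121 101  93 101 103 105 104 107 107 107 105
 103 106 125 127 127 126 129]
```

>>> {"name": "play_rows", "arguments": {
  "deltas": [
    [[-0.3, 0.03, 0, 0, 0, 0, 15], [-0.3, 0.03, 0, 0, 0, 0, 15], [-0.42, -0.11, 0, 0, 0, 0, 15], [-0.31, -0.31, 0, 0, 0, 0, 15], [-0.11, -0.42, 0, 0, 0, 0, 15], [0.11, -0.42, 0, 0, 0, 0, 15], [0.31, -0.31, 0, 0, 0, 0, 15], [0.42, -0.11, 0, 0, 0, 0, 15], [0.42, 0.11, 0, 0, 0, 0, 15], [0.1, 0.3, 0, 0, 0, 0, 15]]
  ]
}}

```text
time: 22.75
ee_pos: [0.485, 0.2422, 0.1554]
tool_rot: [-0.001, 0.882, 0.471, -0.002]
contact_force: [-1.5, 0.2, -3.0]
gripper_width: 0.0261
gripper_force: 50.0
```

>>> {"name": "play_rows", "arguments": {
  "deltas": [
    [[-0.3, 0.2, 0, 0, 0, 0, 15], [-0.2, 0.2, 0, 0, 0, 0, 15], [0, 0, 0, 0, 0, 0, 15], [0, 0, 0.2, 0, 0, 0, 15], [0, 0, 0.5, 0, 0, 0, 15], [0, 0, 0.7, 0, 0, 0, 15], [0, 0, 0.8, 0, 0, 0, 15], [0, 0, 0.8, 0, 0, 0, 15], [0, 0, 0.8, 0, 0, 0, 15], [0, 0, 0.4, 0, 0, 0, 15]]
  ]
}}

```text
time: 23.75
ee_pos: [0.4665, 0.2596, 0.3275]
tool_rot: [0.0, 0.882, 0.472, 0.002]
contact_force: [-0.2, -0.1, -3.7]
gripper_width: 0.0258
gripper_force: 50.0
```

>>> {"name": "play_rows", "arguments": {
  "deltas": [
    [[0, -0.2, 0, 0, 0, 0, 15], [0, -0.5, 0, 0, 0, 0, 15], [0, -0.7, 0, 0, 0, 0, 15], [0, -0.8, 0, 0, 0, 0, 15], [0, -0.8, 0, 0, 0, 0, 15], [0, -0.8, 0, 0, 0, 0, 15], [0, -0.8, 0, 0, 0, 0, 15], [0, -0.8, 0, 0, 0, 0, 15], [0, -0.8, 0, 0, 0, 0, 15], [0, -0.8, 0, 0, 0, 0, 15]]
  ]
}}

```text
time: 24.75
ee_pos: [0.4647, -0.0221, 0.323]
tool_rot: [-0.0, 0.882, 0.472, -0.001]
contact_force: [0.7, 0.6, -2.7]
gripper_width: 0.0255
gripper_force: 50.0
```

```bash
cat > balls.py <<'E'
from h import *
def find(bgr):
    c=bgr[210:276,140:206];c=cv2.resize(c,(400,400),interpolation=cv2.INTER_CUBIC)
    t=cv2.imread('pics/top0.png')[210:276,140:206];t=cv2.resize(t,(400,400),interpolation=cv2.INTER_CUBIC)
    out=[]
    for im in(t,c):
        g=cv2.GaussianBlur(im,(0,0),3).astype(int)
        m=np.zeros((400,400),np.uint8);cv2.circle(m,(206,194),132,255,-1)
        bw=((g[:,:,1]<75)&(m>0)).astype(np.uint8)
        n,l,s,ce=cv2.connectedComponentsWithStats(bw)
        out.append([(ce[i].round().astype(int).tolist(),int(s[i,4]),(g[l==i][:,2]-g[l==i][:,0]).mean().round()) for i in range(1,n) if s[i,4]>150])
    return out
if __name__=="__main__":
    s,M=st();b=manip.snapshot('top')[:,:,::-1];cv2.imwrite('pics/t10.png',b)
    for o in find(b):print(*o,sep='\n');print()
E
python3 balls.py
```

```text
t 24.75 p [ 0.4647 -0.0221  0.323 ] yang -33.7 z [-0.0013 -0.     -1.    ] F [ 0.73  0.58 -2.69] w 0.0255 50.0
([243, 115], 1596, np.float64(10.0))
([162, 129], 1603, np.float64(26.0))
([225, 178], 1538, np.float64(10.0))
([287, 189], 1561, np.float64(26.0))
([116, 196], 1650, np.float64(9.0))
([174, 212], 1581, np.float64(26.0))
([240, 262], 1650, np.float64(9.0))
([157, 263], 1579, np.float64(26.0))

([185, 84], 1668, np.float64(9.0))
([287, 124], 3389, np.float64(18.0))
([96, 162], 1459, np.float64(27.0))
([312, 195], 1608, np.float64(26.0))
([95, 219], 1485, np.float64(10.0))
([293, 256], 1686, np.float64(10.0))
([190, 305], 1526, np.float64(26.0))
```

>>> {"name": "play_rows", "arguments": {
  "deltas": [
    [[-0.05, 0.3, 0, 0, 0, 0, 15], [-0.1, 0.7, 0, 0, 0, 0, 15], [-0.1, 0.9, 0, 0, 0, 0, 15], [-0.1, 0.95, 0, 0, 0, 0, 15], [-0.1, 0.95, 0, 0, 0, 0, 15], [-0.1, 0.95, 0, 0, 0, 0, 15], [-0.1, 0.95, 0, 0, 0, 0, 15], [-0.1, 0.95, 0, 0, 0, 0, 15], [-0.1, 0.8, 0, 0, 0, 0, 15], [-0.05, 0.45, 0, 0, 0, 0, 15]]
  ]
}}

```text
time: 25.8
ee_pos: [0.4283, 0.2978, 0.323]
tool_rot: [-0.0, 0.881, 0.473, -0.001]
contact_force: [0.8, -0.5, -2.2]
gripper_width: 0.0255
gripper_force: 50.0
```

>>> {"name": "play_rows", "arguments": {
  "deltas": [
    [[0, 0, 0, 0, 0, 0, 15], [0, 0, 0, 0, 0, 0, 15], [0, 0, -0.2, 0, 0, 0, 15], [0, 0, -0.5, 0, 0, 0, 15], [0, 0, -0.5, 0, 0, 0, 15], [0, 0, -0.2, 0, 0, 0, 15], [0, 0, 0, 0, 0, 0, 15], [0, 0, 0, 0, 0, 0, 15], [0, 0, 0, 0, 0, 0, 15], [0, 0, 0, 0, 0, 0, 15]]
  ]
}}

```text
time: 26.8
ee_pos: [0.4301, 0.2958, 0.2686]
tool_rot: [0.0, 0.882, 0.472, 0.001]
contact_force: [-0.5, 0.5, -3.2]
gripper_width: 0.0259
gripper_force: 50.0
```

```bash
python3 -c "
from h import *
s,M=st();p=s['ee_pos']
print((np.array([.4286,.2939,.156])-p)/.04)
a=manip.snapshot('side');rod(a,p)"
```

```text
t 26.8 p [0.4301 0.2958 0.2686] yang -33.69 z [ 1.1e-03  6.0e-04 -1.0e+00] F [-0.47  0.52 -3.19] w 0.0259 50.0
[-0.03851124 -0.04740744 -2.81568378]
h 0.06 pred [331.8 237.2] [162 160 159 163 162 160 160 162 161 141  96  92  94 103 105 108 111 111
 112 109 109 159 217 222 223]
h 0.075 pred [332.9 230.1] [138 142 144 145 145 148 150 148 153 128  84  93  98 102 104 108 113 112
 109 107 114 173 223 227 228]
h 0.09 pred [334.  222.7] [111 110 110 113 111 108 114 116 125 118  88  95 103 103 106 109 109 111
 114 108 119 177 224 226 227]
h 0.105 pred [335.1 215.3] [214 205 206 208 204 204 204 179 124  95  96 101 106 109 109 114 111 109
 108 119 174 222 225 224 225]
```

>>> {"name": "play_rows", "arguments": {
  "deltas": [
    [[-0.04, -0.05, -0.2, 0, 0, 0, 15], [0, 0, -0.5, 0, 0, 0, 15], [0, 0, -0.6, 0, 0, 0, 15], [0, 0, -0.6, 0, 0, 0, 15], [0, 0, -0.6, 0, 0, 0, 15], [0, 0, -0.3, 0, 0, 0, 15], [0, 0, 0, 0, 0, 0, 15], [0.26, 0.2, 0, 0, 0, 0, 15], [0.15, 0.06, 0, 0, 0, 0, 15], [0.15, 0.06, 0, 0, 0, 0, 15]]
  ]
}}

```text
time: 27.85
ee_pos: [0.4512, 0.3067, 0.1566]
tool_rot: [0.0, 0.882, 0.472, 0.0]
contact_force: [-0.5, 0.1, -2.9]
gripper_width: 0.026
gripper_force: 50.0
```

```bash
python3 -c "
from h import *
s,M=st();p=s['ee_pos'];print((p[:2]-[.464,.2585])*1000)"
```

```text
t 27.85 p [0.4512 0.3067 0.1566] yang -33.68 z [ 8.e-04  3.e-04 -1.e+00] F [-0.53  0.06 -2.86] w 0.026 50.0
[-12.82312541  48.18181959]
```

>>> {"name": "play_rows", "arguments": {
  "deltas": [
    [[0.15, 0.02, 0, 0, 0, 0, 15], [0.15, 0.02, 0, 0, 0, 0, 15], [0, 0, 0, 0, 0, 0, 15], [-0.3, -0.04, 0, 0, 0, 0, 15], [-0.3, -0.12, 0, 0, 0, 0, 15], [-0.26, -0.2, 0, 0, 0, 0, 15], [-0.2, -0.26, 0, 0, 0, 0, 15], [-0.12, -0.3, 0, 0, 0, 0, 15], [-0.04, -0.32, 0, 0, 0, 0, 15], [0.04, -0.32, 0, 0, 0, 0, 15]]
  ]
}}

```text
time: 28.85
ee_pos: [0.4163, 0.2459, 0.1569]
tool_rot: [0.0, 0.882, 0.472, 0.002]
contact_force: [6.6, 3.2, -0.7]
gripper_width: 0.026
gripper_force: 50.0
```

```bash
python3 -c "
from h import *
s,M=st();p=s['ee_pos'];print((p[:2]-[.464,.2585])*1000)"
```

```text
t 28.85 p [0.4163 0.2459 0.1569] yang -33.67 z [ 0.0042  0.002  -1.    ] F [ 6.56  3.16 -0.68] w 0.026 50.0
[-47.72600214 -12.64197013]
```

>>> {"name": "play_rows", "arguments": {
  "deltas": [
    [[0.15, 0.1, 0, 0, 0, 0, 15], [0.3, 0.1, 0, 0, 0, 0, 15], [0.4, 0.1, 0, 0, 0, 0, 15], [0.3, 0, 0, 0, 0, 0, 15], [0, 0, 0, 0, 0, 0, 15], [0, 0, 0.4, 0, 0, 0, 15], [0, 0, 0.8, 0, 0, 0, 15], [0, 0, 1, 0, 0, 0, 15], [0, 0, 1, 0, 0, 0, 15], [0, 0, 0.9, 0, 0, 0, 15]]
  ]
}}

```text
time: 29.85
ee_pos: [0.4606, 0.2576, 0.3216]
tool_rot: [-0.0, 0.882, 0.472, -0.0]
contact_force: [0.7, 0.8, -2.9]
gripper_width: 0.0263
gripper_force: 50.0
```

>>> {"name": "play_rows", "arguments": {
  "deltas": [
    [[0, -0.2, 0.1, 0, 0, 0, 15], [0, -0.5, 0, 0, 0, 0, 15], [0, -0.7, 0, 0, 0, 0, 15], [0, -0.8, 0, 0, 0, 0, 15], [0, -0.9, 0, 0, 0, 0, 15], [0, -0.9, 0, 0, 0, 0, 15], [0, -0.9, 0, 0, 0, 0, 15], [0, -0.9, 0, 0, 0, 0, 15], [0, -0.8, 0, 0, 0, 0, 15], [0, -0.4, 0, 0, 0, 0, 15]]
  ]
}}

```text
time: 30.85
ee_pos: [0.4603, -0.0245, 0.3228]
tool_rot: [-0.0, 0.882, 0.471, -0.001]
contact_force: [0.0, 0.0, -2.4]
gripper_width: 0.0264
gripper_force: 50.0
```

```bash
python3 balls.py
```

```text
t 30.85 p [ 0.4603 -0.0245  0.3228] yang -33.78 z [-2.e-03 -1.e-04 -1.e+00] F [ 0.01  0.   -2.42] w 0.0264 50.0
([243, 115], 1596, np.float64(10.0))
([162, 129], 1603, np.float64(26.0))
([225, 178], 1538, np.float64(10.0))
([287, 189], 1561, np.float64(26.0))
([116, 196], 1650, np.float64(9.0))
([174, 212], 1581, np.float64(26.0))
([240, 262], 1650, np.float64(9.0))
([157, 263], 1579, np.float64(26.0))

([185, 84], 1671, np.float64(10.0))
([287, 124], 3389, np.float64(18.0))
([96, 162], 1461, np.float64(26.0))
([312, 195], 1604, np.float64(26.0))
([95, 219], 1488, np.float64(10.0))
([293, 256], 1691, np.float64(9.0))
([222, 305], 1569, np.float64(26.0))
```

```bash
python3 -c "
from h import *
s,M=st();p=s['ee_pos'];a=manip.snapshot('side');cv2.imwrite('pics/s11.png',a[:,:,::-1]);rod(a,p)
u=proj('side',p-[0,0,.1443]);print('tip pred',u)
x,y=int(u[0])+1,int(u[1])
for c in range(x-12,x+13,2):print(c,(a[y-16:y+12,c].astype(int).sum(1)//3).tolist())
print(y-16)"
```

```text
t 30.9 p [ 0.4605 -0.0255  0.3229] yang -33.8 z [-2.e-03 -8.e-04 -1.e+00] F [ 1.35 -0.91 -3.09] w 0.0259 50.0
h 0.06 pred [299.  137.5] [183 201 202 201 203 201 165 101  91  94 100 101 100  93 107 158 197 202
 200 201 199 199 198 202 200]
h 0.075 pred [299.5 131.6] [165 198 201 201 202 200 183 132  94  94  93 102 105  95  96 140 183 201
 201 200 199 204 202 199 202]
h 0.09 pred [300.  125.6] [ 55  55  86 158 201 205 199 163 101  90  96  97  99  98  96 108 162 198
 201 205 205 206 209 207 206]
h 0.105 pred [300.5 119.5] [ 92 114 129 129 132 133 128 107  84  90  97  99 104 104  95  95 110 127
 126 129 130 129 128 127 131]
tip pred [297.16703361 160.18805439]
286 [90, 85, 85, 105, 128, 196, 202, 202, 202, 204, 205, 203, 204, 207, 200, 207, 220, 218, 216, 189, 139, 171, 174, 136, 196, 218, 219, 217]
288 [197, 195, 167, 171, 198, 203, 200, 201, 200, 202, 205, 202, 205, 205, 202, 207, 216, 217, 209, 141, 210, 215, 217, 197, 141, 208, 218, 215]
290 [203, 202, 204, 203, 204, 204, 201, 200, 200, 198, 199, 197, 203, 204, 199, 192, 210, 213, 179, 172, 217, 219, 217, 213, 185, 164, 212, 217]
292
[... 706 characters left out ...]
, 201, 199, 201, 199, 197, 201, 200, 200, 202, 202, 206, 216, 216, 214, 216, 219, 214, 215, 217, 216, 217, 217, 217]
304 [202, 198, 200, 198, 199, 200, 197, 198, 197, 199, 202, 203, 201, 200, 201, 203, 200, 207, 217, 217, 218, 217, 219, 216, 217, 219, 216, 219]
306 [200, 202, 200, 201, 203, 197, 200, 197, 196, 202, 198, 200, 199, 200, 204, 203, 206, 203, 201, 205, 216, 221, 217, 218, 217, 218, 216, 219]
308 [202, 201, 201, 200, 200, 199, 201, 200, 198, 198, 199, 200, 200, 201, 205, 204, 203, 201, 205, 201, 201, 207, 214, 218, 215, 218, 217, 218]
310 [204, 202, 201, 200, 201, 202, 198, 200, 201, 200, 199, 200, 205, 203, 203, 204, 201, 203, 204, 203, 200, 201, 201, 204, 209, 217, 219, 214]
144
```

>>> {"name": "play_rows", "arguments": {
  "deltas": [
    [[0, 0, 0, -0.25, 0.17, 0, 15], [0, 0, 0, -0.25, 0.16, 0, 15], [0, 0, 0, 0, 0, 0, 15], [0, 0, 0, 0, 0, 0, 15], [0, 0, 0, 0, 0, 0, 15], [0, 0, 0, 0, 0, 0, 15], [0, 0, 0, 0, 0, 0, 15], [0, 0, 0, 0, 0, 0, 15], [0, 0, 0, 0, 0, 0, 15], [0, 0, 0, 0, 0, 0, 15]]
  ],
  "force": 58
}}

```text
time: 31.95
ee_pos: [0.4614, -0.0224, 0.3239]
tool_rot: [0.014, 0.881, 0.472, -0.026]
contact_force: [-0.7, 0.4, -2.6]
gripper_width: 0.0253
gripper_force: 58.0
```

```bash
cat >> h.py <<'E'
def rodline(a,p,Mt,name='side'):
    # centreline of the rod vs. a vertical wand through the grip point; returns offsets (px) at heights h above the tip
    g=p-Mt[:,2]*.0188
    r=[]
    for h in np.arange(.008,.116,.004):
        u=proj(name,g+[0,0,h-.163]);v=int(round(u[1]));x0=int(u[0])-14
        L=cv2.GaussianBlur(a[v-1:v+2,x0:x0+29].astype(np.float32).mean(2),(0,0),.6)[1]
        gr=np.diff(L);c=14
        l=c-12+np.argmin(gr[c-12:c]);rr=c+np.argmax(gr[c:c+12])
        w=rr-l
        if 4<w<16:r.append((h,x0+(l+rr)/2+.5-u[0],w))
    r=np.array(r);k=np.polyfit(r[:,0],r[:,1],1)
    for _ in range(4):
        e=abs(np.polyval(k,r[:,0])-r[:,1]);r2=r[e<max(.5,1.5*np.median(e))];k=np.polyfit(r2[:,0],r2[:,1],1)
    return k,len(r2)
E
python3 -c "
from h import *
s,M=st()
a0=cv2.imread('pics/s11.png')[:,:,::-1]
print('before',rodline(a0,np.array([.4605,-.0255,.3229]),np.diag([1,1,-1.])))
b0=cv2.imread('pics/s4.png')[:,:,::-1];print('at 8.2 s',rodline(b0,np.array([.5872,.2309,.2519]),np.diag([1,1,-1.])))
a=manip.snapshot('side');print('now',rodline(a,s['ee_pos'],M))
p=s['ee_pos'];d=np.array([.55,.83,0])
g=p-M[:,2]*.0188
for al in(0,.02,.04,.06):
  f=lambda h:proj('side',g-(.163-h)*(np.array([0,0,1])-al*d))  # tip displaced +d*al*.163
  print(al,[np.round(f(h)-proj('side',g+[0,0,h-.163]),2) for h in(0,.12)])
"
```

```text
t 31.95 p [ 0.4614 -0.0224  0.3239] yang -33.7 z [-0.033  -0.0499 -0.9982] F [-0.66  0.43 -2.58] w 0.0253 58.0
before (array([10.04558178, -2.2862574 ]), 27)
at 8.2 s (array([0.22646075, 0.19111808]), 21)
now (array([ 4.63271251, -0.84729735]), 28)
0 [array([0., 0.]), array([0., 0.])]
0.02 [array([-0.63,  0.45]), array([-0.18,  0.09])]
0.04 [array([-1.26,  0.91]), array([-0.35,  0.19])]
0.06 [array([-1.9 ,  1.36]), array([-0.53,  0.28])]
```

>>> {"name": "play_rows", "arguments": {
  "deltas": [
    [[-0.05, 0.3, 0, -0.17, 0.11, 0, 15], [-0.1, 0.6, 0, 0, 0, 0, 15], [-0.15, 0.8, 0, 0, 0, 0, 15], [-0.15, 0.9, 0, 0, 0, 0, 15], [-0.15, 0.9, 0, 0, 0, 0, 15], [-0.15, 0.9, 0, 0, 0, 0, 15], [-0.1, 0.9, 0, 0, 0, 0, 15], [-0.1, 0.7, 0, 0, 0, 0, 15], [-0.05, 0.36, 0, 0, 0, 0, 15], [0, 0, 0, 0, 0, 0, 15]]
  ]
}}

```text
time: 33.0
ee_pos: [0.4212, 0.2333, 0.3238]
tool_rot: [0.019, 0.881, 0.472, -0.035]
contact_force: [0.4, 0.0, -2.3]
gripper_width: 0.0258
gripper_force: 58.0
```

>>> {"name": "play_rows", "arguments": {
  "deltas": [
    [[0, 0, 0, 0, 0, 0, 15], [0, 0, -0.2, 0, 0, 0, 15], [0, 0, -0.5, 0, 0, 0, 15], [0, 0, -0.6, 0, 0, 0, 15], [0, 0, -0.2, 0, 0, 0, 15], [0, 0, 0, 0, 0, 0, 15], [0, 0, 0, 0, 0, 0, 15], [0, 0, 0, 0, 0, 0, 15], [0, 0, 0, 0, 0, 0, 15], [0, 0, 0, 0, 0, 0, 15]]
  ]
}}

```text
time: 34.0
ee_pos: [0.4216, 0.2322, 0.2644]
tool_rot: [0.019, 0.881, 0.471, -0.035]
contact_force: [-0.2, 0.2, -2.4]
gripper_width: 0.0259
gripper_force: 58.0
```

```bash
python3 -c "
from h import *
s,M=st();p=s['ee_pos']
a=manip.snapshot('side');print('now',rodline(a,p,M))
print((np.array([.4216,.232,.156])-p)/.04)"
```

```text
t 34.0 p [0.4216 0.2322 0.2644] yang -33.69 z [-0.0431 -0.0666 -0.9969] F [-0.24  0.23 -2.4 ] w 0.0259 58.0
now (array([ 2.65135115, -0.51516847]), 24)
[-4.93973184e-04 -4.84262719e-03 -2.71016376e+00]
```

>>> {"name": "play_rows", "arguments": {
  "deltas": [
    [[0, 0, -0.2, 0, 0, 0, 15], [0, 0, -0.6, 0, 0, 0, 15], [0, 0, -0.7, 0, 0, 0, 15], [0, 0, -0.7, 0, 0, 0, 15], [0, 0, -0.5, 0, 0, 0, 15], [0, 0, 0, 0, 0, 0, 15], [0.08, -0.12, 0, 0, 0, 0, 15], [0.08, -0.12, 0, 0, 0, 0, 15], [0.11, -0.09, 0, 0, 0, 0, 15], [0.11, -0.09, 0, 0, 0, 0, 15]]
  ]
}}

```text
time: 35.05
ee_pos: [0.4386, 0.2163, 0.1576]
tool_rot: [0.019, 0.881, 0.471, -0.033]
contact_force: [1.6, 6.8, -0.9]
gripper_width: 0.026
gripper_force: 58.0
```

```bash
python3 -c "
from h import *
s,M=st();p=s['ee_pos'];print((p[:2]-[.464,.2585])*1000)"
```

```text
t 35.05 p [0.4386 0.2163 0.1576] yang -33.72 z [-0.0398 -0.0636 -0.9972] F [ 1.62  6.83 -0.88] w 0.026 58.0
[-25.37683624 -42.18325693]
```

>>> {"name": "play_rows", "arguments": {
  "deltas": [
    [[-0.06, 0.06, 0, 0, 0, 0, 15], [0.05, 0.3, 0, 0, 0, 0, 15], [0.2, 0.35, 0, 0, 0, 0, 15], [0.2, 0.3, 0, 0, 0, 0, 15], [0, 0, 0.3, 0, 0, 0, 15], [0, 0, 0.8, 0, 0, 0, 15], [0, 0, 1, 0, 0, 0, 15], [0, 0, 1, 0, 0, 0, 15], [0, 0, 0.8, 0, 0, 0, 15], [0, 0, 0.25, 0, 0, 0, 15]]
  ]
}}

```text
time: 36.05
ee_pos: [0.4528, 0.2561, 0.3261]
tool_rot: [0.019, 0.881, 0.472, -0.032]
contact_force: [0.0, 0.6, -3.2]
gripper_width: 0.026
gripper_force: 58.0
```

>>> {"name": "play_rows", "arguments": {
  "deltas": [
    [[0, -0.2, 0, 0, 0, 0, 15], [0, -0.5, 0, 0, 0, 0, 15], [0, -0.7, 0, 0, 0, 0, 15], [0, -0.8, 0, 0, 0, 0, 15], [0, -0.9, 0, 0, 0, 0, 15], [0, -0.9, 0, 0, 0, 0, 15], [0, -0.9, 0, 0, 0, 0, 15], [0, -0.9, 0, 0, 0, 0, 15], [0, -0.7, 0, 0, 0, 0, 15], [0, -0.4, 0, 0, 0, 0, 15]]
  ]
}}

```text
time: 37.05
ee_pos: [0.4507, -0.0226, 0.3202]
tool_rot: [0.018, 0.881, 0.471, -0.037]
contact_force: [-0.5, 0.1, -3.5]
gripper_width: 0.0255
gripper_force: 58.0
```

```bash
python3 balls.py; python3 -c "
from h import *
s,M=st();p=s['ee_pos']
a=manip.snapshot('side');print('now',rodline(a,p,M))"
```

```text
t 37.05 p [ 0.4507 -0.0226  0.3202] yang -33.78 z [-0.0473 -0.067  -0.9966] F [-0.49  0.09 -3.52] w 0.0255 58.0
([243, 115], 1596, np.float64(10.0))
([162, 129], 1603, np.float64(26.0))
([225, 178], 1538, np.float64(10.0))
([287, 189], 1561, np.float64(26.0))
([116, 196], 1650, np.float64(9.0))
([174, 212], 1581, np.float64(26.0))
([240, 262], 1650, np.float64(9.0))
([157, 263], 1579, np.float64(26.0))

([185, 84], 1666, np.float64(9.0))
([297, 167], 6794, np.float64(18.0))
([96, 162], 1462, np.float64(26.0))
([95, 219], 1487, np.float64(10.0))
([219, 305], 1649, np.float64(25.0))

t 37.1 p [ 0.4508 -0.0237  0.3202] yang -33.8 z [-0.0473 -0.0678 -0.9966] F [ 0.55 -1.51 -3.62] w 0.0257 58.0
now (array([ 5.21373752, -1.53510234]), 26)
```

>>> {"name": "play_rows", "arguments": {
  "deltas": [
    [[0, 0.3, 0, -0.13, 0.08, 0, 15], [-0.05, 0.7, 0, -0.12, 0.08, 0, 15], [-0.05, 0.9, 0, 0, 0, 0, 15], [-0.1, 0.95, 0, 0, 0, 0, 15], [-0.1, 0.95, 0, 0, 0, 0, 15], [-0.1, 0.95, 0, 0, 0, 0, 15], [-0.05, 0.95, 0, 0, 0, 0, 15], [-0.05, 0.95, 0, 0, 0, 0, 15], [0, 0.8, 0, 0, 0, 0, 15], [0, 0.48, 0, 0, 0, 0, 15]]
  ]
}}

```text
time: 38.15
ee_pos: [0.4308, 0.2992, 0.3204]
tool_rot: [0.026, 0.88, 0.472, -0.049]
contact_force: [0.4, -0.8, -2.2]
gripper_width: 0.0259
gripper_force: 58.0
```

>>> {"name": "play_rows", "arguments": {
  "deltas": [
    [[0, 0, 0, 0, 0, 0, 15], [0, 0, -0.2, 0, 0, 0, 15], [0, 0, -0.5, 0, 0, 0, 15], [0, 0, -0.6, 0, 0, 0, 15], [0, 0, -0.2, 0, 0, 0, 15], [0, 0, 0, 0, 0, 0, 15], [0, 0, 0, 0, 0, 0, 15], [0, 0, 0, 0, 0, 0, 15], [0, 0, 0, 0, 0, 0, 15], [0, 0, 0, 0, 0, 0, 15]]
  ]
}}

```text
time: 39.15
ee_pos: [0.4324, 0.297, 0.2624]
tool_rot: [0.026, 0.88, 0.471, -0.048]
contact_force: [-0.5, -0.9, -2.3]
gripper_width: 0.0256
gripper_force: 58.0
```

```bash
python3 -c "
from h import *
s,M=st();p=s['ee_pos']
a=manip.snapshot('side');print('now',rodline(a,p,M));g=p-M[:,2]*.0188
print((np.array([.4305,.2957,.009+.163])-g)/.04)
im=cv2.resize(cv2.imread('pics/t10.png')[210:276,140:206],(400,400),interpolation=cv2.INTER_CUBIC)
gg=cv2.GaussianBlur(im,(0,0),3).astype(int);bw=(gg[:,:,1]<75).astype(np.uint8);m=np.zeros_like(bw);cv2.circle(m,(206,194),132,1,-1);bw*=m
dt=cv2.distanceTransform(bw,cv2.DIST_L2,5);pk=(dt==cv2.dilate(dt,np.ones((25,25))))&(dt>13)
for y,x in np.argwhere(pk):print((x,y),round(float(dt[y,x]),1),gg[y,x,2]-gg[y,x,0])
"
```

```text
t 39.15 p [0.4324 0.297  0.2624] yang -33.69 z [-0.0591 -0.0914 -0.9941] F [-0.47 -0.89 -2.31] w 0.0256 58.0
now (array([-1.59934562, -1.0189684 ]), 25)
[-0.07458555 -0.0749538  -2.7274796 ]
(np.int64(185), np.int64(85)) 21.4 17
(np.int64(274), np.int64(107)) 21.4 42
(np.int64(299), np.int64(141)) 22.0 19
(np.int64(300), np.int64(141)) 22.0 19
(np.int64(97), np.int64(164)) 19.2 42
(np.int64(311), np.int64(186)) 21.2 42
(np.int64(96), np.int64(219)) 19.6 18
(np.int64(302), np.int64(237)) 21.8 17
(np.int64(218), np.int64(304)) 21.2 40
```

>>> {"name": "play_rows", "arguments": {
  "deltas": [
    [[-0.07, -0.07, -0.2, 0, 0, 0, 15], [0, 0, -0.6, 0, 0, 0, 15], [0, 0, -0.7, 0, 0, 0, 15], [0, 0, -0.7, 0, 0, 0, 15], [0, 0, -0.5, 0, 0, 0, 15], [0, 0, 0, 0, 0, 0, 15], [0.2, 0.17, 0, 0, 0, 0, 15], [0.16, 0.08, 0, 0, 0, 0, 15], [0.15, 0.05, 0, 0, 0, 0, 15], [0.15, 0.03, 0, 0, 0, 0, 15]]
  ]
}}

```text
time: 40.2
ee_pos: [0.4556, 0.3063, 0.154]
tool_rot: [0.027, 0.88, 0.471, -0.049]
contact_force: [-3.3, -7.2, -2.3]
gripper_width: 0.0259
gripper_force: 58.0
```

```bash
python3 -c "
from h import *
s,M=st();p=s['ee_pos'];g=p-M[:,2]*.0188;print((g[:2]-[.464,.2585])*1000,g[2]-.163)
b=cv2.imread('pics/side0.png');a=manip.snapshot('side')[:,:,::-1];cv2.imwrite('pics/s12.png',a);f=lambda i,x,y,w,h:cv2.resize(i[y:y+h,x:x+w],(600,600),interpolation=cv2.INTER_CUBIC)
cv2.imwrite('pics/c12.png',f(a,250,230,100,100))"
```

```text
t 40.2 p [0.4556 0.3063 0.154 ] yang -33.67 z [-0.0614 -0.0944 -0.9936] F [-3.28 -7.22 -2.33] w 0.0259 58.0
[-7.29323707 49.6102592 ] 0.009698915321585233
```

>>> {"name": "play_rows", "arguments": {
  "deltas": [
    [[0.15, 0, 0, 0, 0, 0, 15], [0.15, -0.02, 0, 0, 0, 0, 15], [-0.05, -0.2, 0, 0, 0, 0, 15], [-0.1, -0.4, 0, 0, 0, 0, 15], [-0.1, -0.5, 0, 0, 0, 0, 15], [-0.1, -0.5, 0, 0, 0, 0, 15], [-0.05, -0.4, 0, 0, 0, 0, 15], [-0.05, -0.1, 0, 0, 0, 0, 15], [-0.04, -0.15, 0, 0, 0, 0, 15], [-0.03, -0.1, 0, 0, 0, 0, 15]]
  ]
}}

```text
time: 41.25
ee_pos: [0.4484, 0.2135, 0.1548]
tool_rot: [0.026, 0.881, 0.471, -0.046]
contact_force: [2.5, 7.7, 1.1]
gripper_width: 0.0257
gripper_force: 58.0
```

```bash
python3 -c "
from h import *
s,M=st();p=s['ee_pos'];g=p-M[:,2]*.0188;print((g[:2]-[.464,.2585])*1000,g[2]-.163)"
```

```text
t 41.25 p [0.4484 0.2135 0.1548] yang -33.72 z [-0.0566 -0.0889 -0.9944] F [2.53 7.75 1.12] w 0.0257 58.0
[-14.55994763 -43.32343636] 0.01046686592401433
```

>>> {"name": "play_rows", "arguments": {
  "deltas": [
    [[0.05, 0.2, 0, 0, 0, 0, 15], [0.1, 0.2, 0, 0, 0, 0, 15], [0.4, -0.02, 0, 0, 0, 0, 15], [0.05, -0.15, 0, 0, 0, 0, 15], [0.04, -0.15, 0, 0, 0, 0, 15], [0.02, -0.08, 0, 0, 0, 0, 15], [0, 0, 0, 0, 0, 0, 15], [-0.05, 0.25, 0, 0, 0, 0, 15], [-0.1, 0.4, 0, 0, 0, 0, 15], [-0.1, 0.3, 0, 0, 0, 0, 15]]
  ]
}}

```text
time: 42.25
ee_pos: [0.463, 0.2516, 0.1539]
tool_rot: [0.026, 0.88, 0.471, -0.048]
contact_force: [-0.0, 0.1, -3.3]
gripper_width: 0.0261
gripper_force: 58.0
```

>>> {"name": "play_rows", "arguments": {
  "deltas": [
    [[0, 0, 0.4, 0, 0, 0, 15], [0, 0, 0.9, 0, 0, 0, 15], [0, 0, 1, 0, 0, 0, 15], [0, 0, 1, 0, 0, 0, 15], [0, -0.3, 0.8, 0, 0, 0, 15], [0, -0.7, 0.1, 0, 0, 0, 15], [0, -0.9, 0, 0, 0, 0, 15], [0, -0.95, 0, 0, 0, 0, 15], [0, -0.95, 0, 0, 0, 0, 15], [0, -0.95, 0, 0, 0, 0, 15]]
  ]
}}

```text
time: 43.25
ee_pos: [0.463, 0.0598, 0.322]
tool_rot: [0.027, 0.88, 0.472, -0.048]
contact_force: [0.1, 0.5, -3.9]
gripper_width: 0.0255
gripper_force: 58.0
```

>>> {"name": "play_rows", "arguments": {
  "deltas": [
    [[0, -0.95, 0, 0, 0, 0, 15], [0, -0.9, 0, 0, 0, 0, 15], [0, -0.6, 0, 0, 0, 0, 15], [0, -0.3, 0, 0, 0, 0, 15], [0, 0, 0, 0, 0, 0, 15], [0, 0, 0, 0, 0, 0, 15], [0, 0, 0, 0, 0, 0, 15], [0, 0, 0, 0, 0, 0, 15], [0, 0, 0, 0, 0, 0, 15], [0, 0, 0, 0, 0, 0, 15]]
  ]
}}

```text
time: 44.25
ee_pos: [0.4634, -0.0492, 0.3219]
tool_rot: [0.026, 0.88, 0.471, -0.048]
contact_force: [0.6, 0.1, -2.7]
gripper_width: 0.0255
gripper_force: 58.0
```

```bash
python3 -c "
from h import *
s,M=st();p=s['ee_pos']
a=manip.snapshot('side');print('now',rodline(a,p,M));cv2.imwrite('pics/s13.png',a[:,:,::-1])
t=manip.snapshot('top')[:,:,::-1];cv2.imwrite('pics/t13.png',t)
im=cv2.resize(t[210:276,140:206],(400,400),interpolation=cv2.INTER_CUBIC)
gg=cv2.GaussianBlur(im,(0,0),3).astype(int);bw=(gg[:,:,1]<75).astype(np.uint8);m=np.zeros_like(bw);cv2.circle(m,(206,194),132,1,-1);bw*=m
dt=cv2.distanceTransform(bw,cv2.DIST_L2,5);pk=(dt==cv2.dilate(dt,np.ones((25,25))))&(dt>13)
O=[((243,115),0),((162,129),1),((225,178),0),((287,189),1),((116,196),0),((174,212),1),((240,262),0),((157,263),1)]
for y,x in np.argwhere(pk):
  k=int(gg[y,x,2]-gg[y,x,0]>30);print((int(x),int(y)),k,'nearest same-colour start mm',round(.54*min(np.hypot(x-o[0],y-o[1]) for o,c in O if c==k),1))
"
```

```text
t 44.25 p [ 0.4634 -0.0492  0.3219] yang -33.66 z [-0.0598 -0.0918 -0.994 ] F [ 0.56  0.09 -2.73] w 0.0255 58.0
now (array([ 7.96674713, -1.76320618]), 27)
(185, 85) 0 nearest same-colour start mm 35.3
(272, 106) 1 nearest same-colour start mm 45.5
(107, 143) 1 nearest same-colour start mm 30.6
(300, 144) 0 nearest same-colour start mm 34.5
(311, 188) 1 nearest same-colour start mm 13.0
(95, 189) 0 nearest same-colour start mm 12.0
(95, 190) 0 nearest same-colour start mm 11.8
(306, 234) 0 nearest same-colour start mm 38.7
(218, 304) 1 nearest same-colour start mm 39.7
```

>>> {"name": "play_rows", "arguments": {
  "deltas": [
    [[-0.06, 0.4, 0, -0.17, 0.11, 0, 15], [-0.06, 0.8, 0, -0.18, 0.12, 0, 15], [-0.07, 0.98, 0, 0, 0, 0, 15], [-0.07, 0.98, 0, 0, 0, 0, 15], [-0.07, 0.98, 0, 0, 0, 0, 15], [-0.07, 0.98, 0, 0, 0, 0, 15], [-0.07, 0.98, 0, 0, 0, 0, 15], [-0.07, 0.98, 0, 0, 0, 0, 15], [-0.06, 0.98, 0, 0, 0, 0, 15], [-0.05, 0.66, 0, 0, 0, 0, 15]]
  ]
}}

```text
time: 45.35
ee_pos: [0.437, 0.3017, 0.3218]
tool_rot: [0.036, 0.879, 0.471, -0.066]
contact_force: [1.0, 0.1, -3.0]
gripper_width: 0.0257
gripper_force: 58.0
```

>>> {"name": "play_rows", "arguments": {
  "deltas": [
    [[0, 0, 0, 0, 0, 0, 15], [0, 0, -0.3, 0, 0, 0, 15], [0, 0, -0.7, 0, 0, 0, 15], [0, 0, -0.7, 0, 0, 0, 15], [0, 0, -0.7, 0, 0, 0, 15], [0, 0, -0.4, 0, 0, 0, 15], [0, 0, -0.2, 0, 0, 0, 15], [0, 0, 0, 0, 0, 0, 15], [0, 0, 0, 0, 0, 0, 15], [0, 0, 0, 0, 0, 0, 15]]
  ]
}}

```text
time: 46.35
ee_pos: [0.4379, 0.2994, 0.2028]
tool_rot: [0.036, 0.879, 0.47, -0.066]
contact_force: [-0.2, -0.2, -2.9]
gripper_width: 0.0257
gripper_force: 58.0
```

```bash
python3 -c "
from h import *
s,M=st();p=s['ee_pos'];g=p-M[:,2]*.0188;print((g[:2]-[.464,.2585])*1000,g[2]-.163)
a=manip.snapshot('side');print('now',rodline(a,p,M))
print((np.array([.439,.3018,.009+.163])-g)/.04)"
```

```text
t 46.35 p [0.4379 0.2994 0.2028] yang -33.7 z [-0.0813 -0.1257 -0.9887] F [-0.15 -0.24 -2.94] w 0.0257 58.0
[-24.5608814   43.22642223] 0.05840816524847178
now (array([-2.53608464, -0.51271421]), 12)
[-0.01097797  0.00183944 -1.23520413]
```

>>> {"name": "play_rows", "arguments": {
  "deltas": [
    [[0, 0, -0.5, 0, 0, 0, 15], [0, 0, -0.5, 0, 0, 0, 15], [0, 0, -0.23, 0, 0, 0, 15], [0.14, 0.07, 0, 0, 0, 0, 15], [0.12, 0.05, 0, 0, 0, 0, 15], [0.13, 0.03, 0, 0, 0, 0, 15], [0.13, 0.02, 0, 0, 0, 0, 15], [0.13, 0, 0, 0, 0, 0, 15], [0.13, -0.01, 0, 0, 0, 0, 15], [0.13, -0.03, 0, 0, 0, 0, 15]]
  ]
}}

```text
time: 47.4
ee_pos: [0.4737, 0.3036, 0.1535]
tool_rot: [0.037, 0.879, 0.471, -0.068]
contact_force: [-4.0, -7.3, -2.1]
gripper_width: 0.0256
gripper_force: 58.0
```

>>> {"name": "play_rows", "arguments": {
  "deltas": [
    [[-0.05, -0.2, 0, 0, 0, 0, 15], [-0.1, -0.4, 0, 0, 0, 0, 15], [-0.1, -0.3, 0.2, 0, 0, 0, 15], [0, 0, 0.7, 0, 0, 0, 15], [0, 0, 1, 0, 0, 0, 15], [0, 0, 1, 0, 0, 0, 15], [0, -0.3, 1, 0, 0, 0, 15], [0, -0.7, 0.3, 0, 0, 0, 15], [0, -0.95, 0, 0, 0, 0, 15], [0, -0.95, 0, 0, 0, 0, 15]]
  ]
}}

```text
time: 48.4
ee_pos: [0.4637, 0.1513, 0.3224]
tool_rot: [0.037, 0.879, 0.471, -0.065]
contact_force: [0.4, -0.6, -2.8]
gripper_width: 0.0252
gripper_force: 58.0
```

>>> {"name": "play_rows", "arguments": {
  "deltas": [
    [[0, -0.95, 0, 0, 0, 0, 15], [0, -0.95, 0, 0, 0, 0, 15], [0, -0.95, 0, 0, 0, 0, 15], [0, -0.95, 0, 0, 0, 0, 15], [0, -0.95, 0, 0, 0, 0, 15], [0, -0.95, 0, 0, 0, 0, 15], [0, -0.95, 0, 0, 0, 0, 15], [-0.1, -0.95, 0, 0, 0, 0, 15], [-0.1, -0.9, 0, 0, 0, 0, 15], [-0.1, -0.6, 0, 0, 0, 0, 15]]
  ]
}}

```text
time: 49.4
ee_pos: [0.4512, -0.2138, 0.3219]
tool_rot: [0.037, 0.879, 0.47, -0.066]
contact_force: [0.2, 1.5, -3.2]
gripper_width: 0.0255
gripper_force: 58.0
```

```bash
python3 -c "
from h import *
s,M=st();p=s['ee_pos'];g=p-M[:,2]*.0188
print('g',g,(np.array([.441,-.308])-g[:2])/.04)
t=manip.snapshot('top')[:,:,::-1];cv2.imwrite('pics/t14.png',t)
im=cv2.resize(t[210:276,140:206],(400,400),interpolation=cv2.INTER_CUBIC)
gg=cv2.GaussianBlur(im,(0,0),3).astype(int);bw=(gg[:,:,1]<75).astype(np.uint8);m=np.zeros_like(bw);cv2.circle(m,(206,194),132,1,-1);bw*=m
dt=cv2.distanceTransform(bw,cv2.DIST_L2,5);pk=(dt==cv2.dilate(dt,np.ones((25,25))))&(dt>13)
O=[((243,115),0),((162,129),1),((225,178),0),((287,189),1),((116,196),0),((174,212),1),((240,262),0),((157,263),1)]
for y,x in np.argwhere(pk):
  k=int(gg[y,x,2]-gg[y,x,0]>30);print((int(x),int(y)),k,round(.54*min(np.hypot(x-o[0],y-o[1]) for o,c in O if c==k),1))
"
```

```text
t 49.4 p [ 0.4512 -0.2138  0.3219] yang -33.76 z [-0.0812 -0.1273 -0.9885] F [ 0.23  1.54 -3.22] w 0.0255 58.0
g [ 0.45272436 -0.211422    0.3405311 ] [-0.29310904 -2.41444995]
(185, 85) 0 35.3
(272, 106) 1 45.5
(121, 119) 1 22.8
(300, 144) 0 34.5
(97, 164) 0 20.1
(311, 188) 1 13.0
(306, 234) 0 38.7
(218, 304) 1 39.7
```

>>> {"name": "play_rows", "arguments": {
  "deltas": [
    [[-0.05, -0.5, 0, 0, 0, 0, 15], [-0.08, -0.7, 0, 0, 0, 0, 15], [-0.08, -0.7, -0.2, 0, 0, 0, 15], [-0.08, -0.4, -0.5, 0, 0, 0, 15], [0, -0.1, -0.6, 0, 0, 0, 15], [0, 0, -0.6, 0, 0, 0, 15], [0, 0, -0.5, 0, 0, 0, 15], [0, 0, -0.3, 0, 0, 0, 15], [0, 0, 0, 0, 0, 0, 15], [0, 0, 0, 0, 0, 0, 15]]
  ]
}}

```text
time: 50.45
ee_pos: [0.4405, -0.3078, 0.2138]
tool_rot: [0.037, 0.879, 0.47, -0.066]
contact_force: [0.7, 1.0, -2.0]
gripper_width: 0.0259
gripper_force: 58.0
```

```bash
python3 -c "
from h import *
s,M=st();p=s['ee_pos'];g=p-M[:,2]*.0188;print('g',g,'tip z',g[2]-.163)
a=manip.snapshot('side');print('side',rodline(a,p,M));cv2.imwrite('pics/s15.png',a[:,:,::-1])
t=manip.snapshot('top');cv2.imwrite('pics/t15.png',t[:,:,::-1])
print(proj('side',g-[0,0,.163]),proj('top',g-[0,0,.163]),proj('side',[.441,-.308,.025]),proj('top',[.441,-.308,.025]))
f=lambda i,x,y,w,h:cv2.resize(i[y:y+h,x:x+w],(390,585),interpolation=cv2.INTER_CUBIC)[:,:,::-1]
cv2.imwrite('pics/c15.png',np.hstack([f(a,258,100,60,90),f(t,325,205,60,90)]))"
```

```text
t 50.45 p [ 0.4405 -0.3078  0.2138] yang -33.68 z [-0.0817 -0.1272 -0.9885] F [ 0.72  1.01 -1.98] w 0.0259 58.0
g [ 0.44205306 -0.30537071  0.23237466] tip z 0.06937466018136162
side (array([-7.44083769,  1.09029124]), 27)
[292.88849657 154.25942702] [353.59256527 253.39005909] [292.247012   165.96947374] [351.1436873  253.25952363]
```

View pics/c15.png

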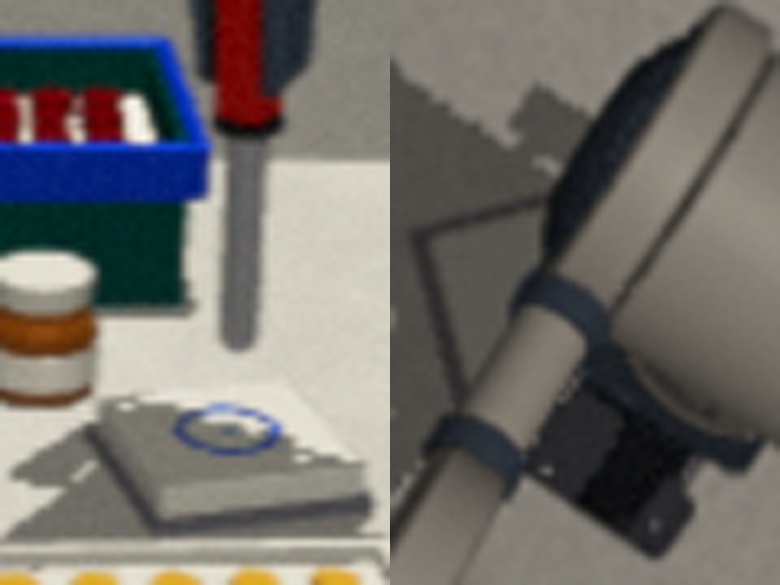

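Side crop: the wand tip is at (237,348), the dot at (231,430) and the jar is untouched. The wand leans about 2.5°, so I'll rotate the tool back slightly and re-measure.

>>> {"name": "play_rows", "arguments": {
  "deltas": [
    [[0, 0, 0, 0.12, -0.08, 0, 15], [-0.02, -0.06, 0, 0.13, -0.09, 0, 15], [0, 0, 0, 0.12, -0.08, 0, 15], [0, 0, 0, 0, 0, 0, 15], [0, 0, 0, 0, 0, 0, 15], [0, 0, 0, 0, 0, 0, 15], [0, 0, 0, 0, 0, 0, 15], [0, 0, 0, 0, 0, 0, 15], [0, 0, 0, 0, 0, 0, 15], [0, 0, 0, 0, 0, 0, 15]]
  ]
}}

```text
time: 51.55
ee_pos: [0.4394, -0.3099, 0.2127]
tool_rot: [0.026, 0.88, 0.471, -0.047]
contact_force: [-0.3, 0.4, -2.8]
gripper_width: 0.0257
gripper_force: 58.0
```

```bash
cat > m.py <<'E'
from h import *
s,M=st();p=s['ee_pos'];g=p-M[:,2]*.0188;print('g',g,'tip z',g[2]-.163,(np.array([.4412,-.308])-g[:2])/.04)
k=[]
for i in range(3):
    a=manip.snapshot('side');k.append(rodline(a,p,M)[0])
print('side',k,np.mean(k,0))
u=proj('side',g-[0,0,.163]);print('tip pred',u,'dot pred',proj('side',[.441,-.308,.025]))
x,y=int(round(u[0]+.6)),int(round(u[1]))
for c in(x-1,x,x+1,x+2):print(c,y-8,(a[y-8:y+14,c].astype(int).sum(1)//3).tolist())
# blue ring centroid in side view
b=a.astype(int);bl=(b[:,:,2]-b[:,:,0]>40)[155:178,280:306];ys,xs=np.nonzero(bl);print('ring',(xs.min()+xs.max())/2+280,(ys.min()+ys.max())/2+155,xs.min()+280,xs.max()+280,ys.min()+155,ys.max()+155)
E
python3 m.py
```

```text
t 51.55 p [ 0.4394 -0.3099  0.2127] yang -33.69 z [-0.0579 -0.0898 -0.9943] F [-0.26  0.36 -2.79] w 0.0257 58.0
g [ 0.44050729 -0.30818542  0.23139093] tip z 0.06839093280348352 [0.01731781 0.00463549]
side [array([ 2.27206373, -0.07571367]), array([-0.12734564,  0.05293159]), array([0.88778909, 0.00918851])] [ 1.01083573 -0.00453119]
tip pred [293.268992  154.1905549] dot pred [292.247012   165.96947374]
293 146 [98, 95, 98, 99, 98, 101, 101, 106, 128, 201, 207, 204, 208, 222, 218, 217, 176, 109, 113, 106, 97, 110]
294 146 [102, 103, 99, 102, 99, 101, 103, 99, 114, 200, 206, 207, 208, 221, 219, 218, 187, 105, 113, 114, 103, 114]
295 146 [97, 95, 99, 98, 103, 96, 98, 105, 130, 197, 204, 207, 208, 215, 220, 220, 200, 112, 115, 114, 115, 114]
296 146 [104, 101, 100, 111, 110, 108, 112, 144, 174, 200, 208, 206, 203, 216, 218, 219, 211, 124, 118, 116, 117, 114]
ring 292.5 165.5 285 300 162 169
```

>>> {"name": "play_rows", "arguments": {
  "deltas": [
    [[0, 0, -0.1, 0, 0, 0, 15], [0, 0, -0.2, 0, 0, 0, 15], [0, 0, -0.2, 0, 0, 0, 15], [0, 0, -0.2, 0, 0, 0, 15], [0, 0, -0.1, 0, 0, 0, 15], [0, 0, -0.05, 0, 0, 0, 15], [0, 0, 0, 0, 0, 0, 15], [0, 0, 0, 0, 0, 0, 15], [0, 0, 0, 0, 0, 0, 15], [0, 0, 0, 0, 0, 0, 15]]
  ]
}}

```text
time: 52.7
ee_pos: [0.4395, -0.31, 0.1789]
tool_rot: [0.026, 0.88, 0.471, -0.047]
contact_force: [0.0, -0.3, -2.4]
gripper_width: 0.0258
gripper_force: 58.0
```

```bash
python3 m.py
```

```text
t 52.7 p [ 0.4395 -0.31    0.1789] yang -33.69 z [-0.0576 -0.0901 -0.9943] F [ 0.02 -0.3  -2.44] w 0.0258 58.0
g [ 0.44056914 -0.3082956   0.19763273] tip z 0.03463273286286214 [0.01577147 0.00738994]
side [array([-3.11982712,  0.18354733]), array([-2.94878169,  0.19079965]), array([-2.84615443,  0.20229391])] [-2.97158774  0.19221363]
tip pred [292.5604254 163.3594158] dot pred [292.247012   165.96947374]
292 155 [96, 96, 94, 97, 98, 100, 98, 99, 97, 108, 107, 101, 115, 112, 78, 113, 117, 113, 122, 145, 145, 144]
293 155 [97, 99, 101, 102, 102, 100, 101, 104, 104, 105, 108, 102, 113, 114, 82, 114, 118, 118, 125, 143, 143, 141]
294 155 [101, 99, 104, 101, 98, 101, 99, 101, 102, 110, 114, 108, 115, 110, 78, 114, 116, 116, 125, 144, 143, 143]
295 155 [99, 99, 99, 107, 108, 103, 107, 114, 97, 113, 115, 116, 115, 110, 81, 113, 113, 119, 130, 141, 141, 137]
ring 292.5 166.0 285 300 163 169
```

```bash
python3 -c "
from rig import manip
print(manip.job_done())"
```

```text
the job is handed in; nothing more can be done
None
```

I handed the job in at about 53 s. The wand was held upright over the blue dot with its tip about 1 cm above the block, and at the last look all eight balls were in the bowl. One milk ball lay only about 13 mm from where a milk ball had started, so I can't rule out that it is the same ball and has barely moved.

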